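# Load and close the electrolytic cell

## Task

Get the electrolytic cell ready to run: stand every electrode cartridge that is on the bench fully home in a well of the cell, one to a well, then swing the contact bar shut over them until it stops in the fork. Lock the bar by pushing the yellow-headed pin down through fork and bar until its collar sits on the fork, and only then turn all three black clamp knobs on the bar clockwise to their end stops. Leave the beakers and the wash bottle where they stand.

Things in the scene. Friction and masses are not known exactly. Their poses are not given: they have to be found in the camera images.
- cell: fixed electrolytic cell. Origin on the bench under the bar's hinge axis; x along the row of wells from hinge to fork, z up. Base plate 12 mm thick, x -35 to 325 mm, 120 mm wide. Grey block x 54 to 250 mm, 100 mm wide, top at 90 mm, three round wells on its centre line at x = 90, 152, 214 mm. Hinge column 34 mm across at x = 0; fork column x 302 to 320 mm, 166 mm high
- well0 (a point): centre of the floor of well 0 (nearest the hinge), 50 mm above the bench; axes as the cell. The round well is 49 mm wide and 40 mm deep: mouth 90 mm above the bench
- well1 (a point): centre of the floor of well 1 (middle), 50 mm above the bench; axes as the cell. The round well is 49 mm wide and 40 mm deep: mouth 90 mm above the bench
- well2 (a point): centre of the floor of well 2 (nearest the fork), 50 mm above the bench; axes as the cell. The round well is 49 mm wide and 40 mm deep: mouth 90 mm above the bench
- fork (a point): centre of the mouth of the pin hole on top of the upper fork ear, 166 mm above the bench, at x = 275 mm of the cell; axes as the cell. Two level ears 10 mm thick (undersides 124 and 156 mm above the bench), x 253 to 303 mm, 44 mm wide, open towards the hinge and both sides; 14 mm upright holes through both
- bar (a joint): angle of the aluminium contact bar about its upright hinge at the cell's origin (rad): 0 = shut along the cell's x axis, against its stop, lug between the fork ears; grows counter-clockwise from above as it opens (up to 1.6). Stays where left (friction 0.12 N m). Bar 28 mm wide, 138 to 152 mm above the bench, ends 293 mm from the hinge in a lug 32 mm wide with a 14.5 mm hole at 275 mm
- bar_handle (a point): middle of the red upright round handle on the bar: grip 20 mm across, 170 to 208 mm above the bench (this point 186 mm), 235 mm along the bar from the hinge axis and 52 mm to the bar's right (clockwise, leading side when closing; -y of this point). Below it an arm, top 150 mm above the bench. Site x axis along the bar, away from the hinge
- knob0 (a joint): angle of captive clamp knob 0 on the bar, over well 0 when the bar is shut (rad): turns clockwise seen from above, from 0 (loose, wing along the bar) growing to its end stop at 2.4 (tight); friction 0.05 N m, stays where left
- knob1 (a joint): angle of captive clamp knob 1 on the bar, over well 1 when the bar is shut (rad): turns clockwise seen from above, from 0 (loose, wing along the bar) growing to its end stop at 2.4 (tight); friction 0.05 N m, stays where left
- knob2 (a joint): angle of captive clamp knob 2 on the bar, over well 2 when the bar is shut (rad): turns clockwise seen from above, from 0 (loose, wing along the bar) growing to its end stop at 2.4 (tight); friction 0.05 N m, stays where left
- knob0_grip (a point): on the axis of knob 0 at grip height, 184 mm above the bench: black wing 38 mm long, 12 mm thick, 164 to 190 mm above the bench, on a 26 mm hub (152 to 164 mm). The wing lies along this point's x axis: pinch it along the point's y. Knobs are 62 mm apart along the bar
- knob1_grip (a point): on the axis of knob 1 at grip height, 184 mm above the bench: black wing 38 mm long, 12 mm thick, 164 to 190 mm above the bench, on a 26 mm hub (152 to 164 mm). The wing lies along this point's x axis: pinch it along the point's y. Knobs are 62 mm apart along the bar
- knob2_grip (a point): on the axis of knob 2 at grip height, 184 mm above the bench: black wing 38 mm long, 12 mm thick, 164 to 190 mm above the bench, on a 26 mm hub (152 to 164 mm). The wing lies along this point's x axis: pinch it along the point's y. Knobs are 62 mm apart along the bar
- electrode0: electrode cartridge standing on the bench: upright cylinder, dark body 44 mm across and 46 mm high with a weighted steel foot, blue cap 32 mm across from 46 to 74 mm, brass contact on top (77 mm in all), about 200 g. Origin at the centre of its underside, z up. Two or three of the three are present; an absent one reads None from the start
- electrode1: electrode cartridge standing on the bench: upright cylinder, dark body 44 mm across and 46 mm high with a weighted steel foot, blue cap 32 mm across from 46 to 74 mm, brass contact on top (77 mm in all), about 200 g. Origin at the centre of its underside, z up. Two or three of the three are present; an absent one reads None from the start
- electrode2: electrode cartridge standing on the bench: upright cylinder, dark body 44 mm across and 46 mm high with a weighted steel foot, blue cap 32 mm across from 46 to 74 mm, brass contact on top (77 mm in all), about 200 g. Origin at the centre of its underside, z up. Two or three of the three are present; an absent one reads None from the start
- pin: headed steel pin, upright in its tool block: shank 12 mm across and 60 mm long with a tapered 7 mm nose, steel collar 26 mm across and 6 mm thick above it, then a yellow cylindrical grip 23 mm across and 32 mm high; 98 mm in all, 80 g. Origin at the tip of the nose, z towards the head: the grip runs from 66 to 98 mm
- pin_collar (a point): centre of the underside of the pin's collar, 60 mm above its tip
- pin_block: fixed white tool block 80 x 60 x 70 mm in which the pin is parked, its collar on the block's top face, its shank in a 15 mm hole. Origin at the centre of the underside, the hole in the middle
- beaker: glass beaker, 84 mm across, 110 mm high, not to be disturbed. Origin at the centre of its underside
- small_beaker: small glass beaker, 66 mm across, 80 mm high, not to be disturbed. Origin at the centre of its underside
- wash_bottle: white wash bottle with red cap, 64 mm across, about 130 mm high, not to be disturbed. Origin at the centre of its underside

How it is judged (in metres and radians):
On the way, in this order (a step that is already met when the one before it is completed fails the run):
1. every cartridge present stands fully home in a well (((horizontal distance between electrode0 and well0 below 0.006 m and z of electrode0 in the frame of well0 below 0.004 m) or (horizontal distance between electrode0 and well1 below 0.006 m and z of electrode0 in the frame of well1 below 0.004 m) or (horizontal distance between electrode0 and well2 below 0.006 m and z of electrode0 in the frame of well2 below 0.004 m)) and angle between each of electrode0, electrode1, electrode2's own z axis and vertical below 0.1 rad and ((horizontal distance between electrode1 and well0 below 0.006 m and z of electrode1 in the frame of well0 below 0.004 m) or (horizontal distance between electrode1 and well1 below 0.006 m and z of electrode1 in the frame of well1 below 0.004 m) or (horizontal distance between electrode1 and well2 below 0.006 m and z of electrode1 in the frame of well2 below 0.004 m)) and ((horizontal distance between electrode2 and well0 below 0.006 m and z of electrode2 in the frame of well0 below 0.004 m) or (horizontal distance between electrode2 and well1 below 0.006 m and z of electrode2 in the frame of well1 below 0.004 m) or (horizontal distance between electrode2 and well2 below 0.006 m and z of electrode2 in the frame of well2 below 0.004 m))), for 0.2 s.
2. the contact bar is shut against its stop (all of step 1 and value of joint bar below 0.03 rad), for 0.2 s.
3. the pin is through fork and bar, its collar on the fork (value of joint bar below 0.03 rad and horizontal distance between pin_collar and fork below 0.005 m and z of pin_collar in the frame of fork between -0.004 and 0.003 m and angle between pin's own z axis and vertical below 0.1 rad), for 0.2 s.
4. all three knobs are turned to their end stops (horizontal distance between pin_collar and fork below 0.005 m and z of pin_collar in the frame of fork between -0.004 and 0.003 m and angle between pin's own z axis and vertical below 0.1 rad and value of joint each of knob0, knob1, knob2 above 2.28 rad), for 0.2 s.
At the end, for the whole second after the job is handed in: Each cartridge present stands in a well (6 mm sideways, 4 mm from its floor), the bar is shut (0.03 rad), the pin collar sits on the upper fork ear (3 mm, 5 mm sideways, upright), all knobs are within 0.12 rad of their end stops; all at rest and released (all of step 2 and all of step 4 and linear speed of each of electrode0, electrode1, electrode2, pin below 0.02 m/s); the robot touches nothing.
It fails at once if the beaker is pushed from its place or tipped (distance of beaker from where it was at the start of the episode above 0.03 m or angle between beaker's own z axis and vertical above 0.4 rad).
It fails at once if the small beaker is pushed from its place or tipped (distance of small_beaker from where it was at the start of the episode above 0.03 m or angle between small_beaker's own z axis and vertical above 0.4 rad).
It fails at once if the wash bottle is pushed from its place or tipped (distance of wash_bottle from where it was at the start of the episode above 0.03 m or angle between wash_bottle's own z axis and vertical above 0.4 rad).
It fails at once if a clamp knob is tightened before the pin is in (not (horizontal distance between pin_collar and fork below 0.005 m and z of pin_collar in the frame of fork between -0.004 and 0.003 m and angle between pin's own z axis and vertical below 0.1 rad) and value of joint any of knob0, knob1, knob2 above 2 rad).
Of electrode0, electrode1, electrode2 only 2 to 3 are there at a start; the rules pass over those that are not, and their reading is None.
At some moment in a run one of electrode0, electrode1, electrode2 may be knocked a few centimetres aside while the robot is not near it.
It also fails if it takes over 210 s, if anything falls off the work surface, if the arm or the gripper's body presses on something with over 40 N, if the wrist force passes 120 N, or if a joint passes its speed limit or range.

## Robot

A 6-joint arm with a two-finger parallel gripper is mounted at the origin on the work surface. World frame = base frame: x ahead of the robot, y to its left, z up, the work surface at z = 0. Lengths are in mm, angles in rad, forces in N, time in s.
With the tool pointing down it reaches from about 300 to 775 mm from the base axis. Payload 14.6 kg.
Tool frame: the origin (TCP) lies midway between the tips of the shut fingers; the grasp point (between the pads) lies 19 mm behind it (manip.grasp_offset is the distance from the TCP to the grasp point, in mm); z points along the fingers, y is the line along which they close (so a half turn about z gives the same grasp; the last joint's range is limited). The gripper opens to 94 mm and grips with 3 to 60 N. Pads are 16 mm wide; open, the fingers measure 119 mm over their backs; the gripper's body (75 mm by 177 mm) begins 78 mm behind the grasp point.
Start: joints at [1.054, 0.3, 1.521, -0, 1.321, -0.067], TCP at [239.128, 495.285, 205.446] pointing down, gripper open.
Joint ranges: [-3.03, 3.03], [-0.79, 2.21], [0.23, 2.52], [-1.04, 4.18], [0, 3.07], [-2.55, 2.55]. Speed limits (rad/s): [2.22, 2.22, 2.57, 3.14, 3.14, 3.14].

## Interface

Orientations are given as [roll, pitch, yaw] about the fixed x, y, z axes, in that order (R = Rz(yaw) Ry(pitch) Rx(roll)).
In Python, from cell import manip, viewer gives the robot as it stands. The module is installed in compiled form; this text tells all that it offers.
- The arm moves only by the tool move_arm, never from a script. Its argument "moves" is a list of rows, each a list of 4 numbers: the shift along the tool's x, y, z in m, then the turn about the tool's z in rad. A call has 1 to 12 rows; each row is the pose to reach, as a shift and turn from the pose commanded when the call began, along the tool's axes at that moment; what a row does not reach only later rows make up. A row lasts 1/10 s, in which the tool goes at most 50 mm and 8.59 degrees, less where a joint would pass 70% of its speed; a pose out of reach is approached as far as the arm can. A call with a gripper value outside its range is refused whole. "jaw" is the finger opening in m, from 0 to 0.094, set as the call begins (left out, the last holds). The fingers move at their own pace and stop on an object; "squeeze" is the grip in N (left out, the last holds). Time passes only in rows, so rows that repeat a pose let the fingers close. It gives the time, the measured TCP pose, the force, the opening and the grip force at its end, in the units of the state.
- manip.read_state(): the state, without advancing time (a new reading comes with each control period).
- viewer.camera(name): name is "scene" or "top" or "wrist"; returns a dict with "frame" (480x640x3 uint8, blue, green, red), "z_map" (480x640 float32, mm along the optical axis (not along the pixel's ray), 0 where there is no reading), "fx", "fy", "cx", "cy" (pixels), "origin" and "orientation" of the camera in the world. Camera axes: x right, y down, z forward; pixel columns grow to the right and rows downward; lengths in mm; the calibration is good to about 2 mm. The wrist camera is an equidistant fisheye: a pixel r from the principal point sees the ray r / f radians off the axis. A picture is of the moment at which its call begins.
- manip.sign_off(): hands the job in; it is judged then, once.
The state is a dict: "clock": time; "joints": joint angles; "qd": joint speeds; "effort": joint torques, N m; "eef_pos": TCP position; "eef_rot": TCP orientation; "wrist_force": force on the tool from outside, world axes, zero at the start; "moment": the same for the moment, N m; "finger_gap": finger opening in mm; "finger_force": force on a finger pad.
Only numpy, scipy, OpenCV 4.12 (cv2) and the standard library are available. Lean on these libraries where they do the work, as an engineer would, in place of code of your own. Each camera call takes 0.05 s, during which the arm holds its last target. There are 200 camera calls.

## Working session

There is one attempt and no reset: what is moved stays moved. The work goes in short steps, Python scripts to look and compute and a tool call to move; the robot and the scene stay as the last step left them, time stands still between calls to the robot, and variables do not carry over. Pictures are saved under pics/ and viewed, at most 14 in all, crops included, and the job is handed in when it is done.

Besides the shell and the picture viewer there is one more tool, called as name(argument=value, ...) on one line, values as JSON. move_arm: Moves the arm, as the interface text tells. Its arguments: {"type":"object","properties":{"moves":{"type":"array"},"jaw":{"type":"number"},"squeeze":{"type":"number"}},"required":["moves"]}

```bash
mkdir -p pics
cat > h.py <<'E'
import numpy as np, cv2
from cell import manip, viewer
from scipy.spatial.transform import Rotation as R
def cam(n):
    c=viewer.camera(n); return c
def rot(o):
    o=np.array(o,float)
    return o if o.shape==(3,3) else R.from_euler('xyz',o).as_matrix()
def cloud(c):
    z=c['z_map'].astype(float); v,u=np.mgrid[0:480,0:640]
    P=np.stack([(u-c['cx'])/c['fx']*z,(v-c['cy'])/c['fy']*z,z],-1)
    W=P@rot(c['orientation']).T+np.array(c['origin']); W[z==0]=np.nan
    return W
E
python3 - <<'E'
from h import *
print(manip.read_state(), manip.grasp_offset)
for n in ['top','scene']:
    c=cam(n); cv2.imwrite(f'pics/{n}0.png',c['frame']); np.savez(f'{n}0.npz',**c)
    print(n,c['origin'],c['orientation'],c['fx'],c['cx'],c['cy'])
E
```

```text
{'clock': 0.0, 'joints': array([ 1.05442909e+00,  3.00484872e-01,  1.52158882e+00,  1.04116810e-05,
        1.32070379e+00, -6.65914536e-02]), 'qd': array([-0.00153972,  0.00080759, -0.00106629,  0.00055963, -0.00195009,
       -0.00034195]), 'effort': array([-1.12049293e-03, -5.31815064e+01, -3.52725792e+01,  7.07434723e-02,
        2.44842202e-02, -1.25744891e-04]), 'eef_pos': array([238.98357751, 495.06836031, 204.87550761]), 'eef_rot': array([-3.14041113e+00, -8.89030352e-05,  2.69181424e+00]), 'wrist_force': array([0.42780114, 0.58628813, 0.01030986]), 'moment': array([0.01575696, 0.00557644, 0.01403216]), 'finger_force': 0.0, 'finger_gap': 93.91734200187734} 18.8
top [ 451.28207302   29.73680712 1696.36085324] [-3.09035766  0.00646298 -1.58121031] 620.415971106993 318.0790396989265 241.80569401873322
scene [1286.86306688  310.69173683  684.9775907 ] [-2.1986625   0.00608645  1.92404682] 441.173732593817 316.4834481116533 235.00893636952074
```

View pics/top0.png

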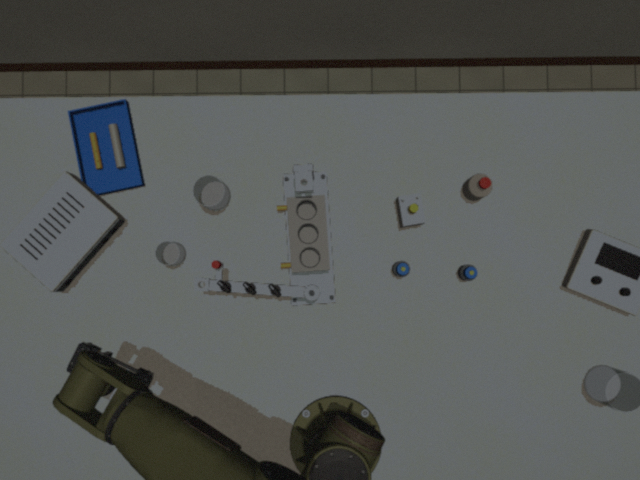

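View pics/scene0.png

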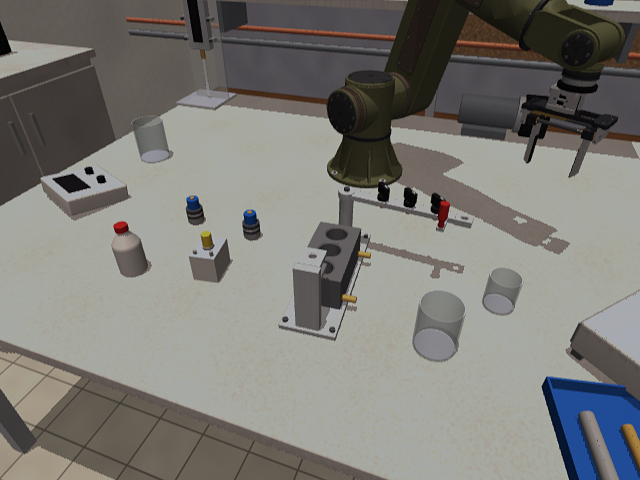

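The top view shows two cartridges at (401,269) and (468,272), the pin block at (411,210), and the cell from its hinge at (311,293) to its fork at (303,175). The bar stands open to the left (+y), with its handle at (216,265). The scene view confirms there are only two cartridges.

```bash
cat > m.py <<'E'
from h import *
for n in ['top','scene']:
    c=dict(np.load(f'{n}0.npz')); W=cloud(c); f=c['frame'].astype(int)
    b,g,r=f[...,0],f[...,1],f[...,2]
    X,Y,Z=W[...,0],W[...,1],W[...,2]
    hsv=cv2.cvtColor(c['frame'],cv2.COLOR_BGR2HSV); H,S,V=[hsv[...,i] for i in range(3)]
    def blobs(m,name,mn=8):
        k,l,s,ce=cv2.connectedComponentsWithStats(m.astype(np.uint8))
        for i in range(1,k):
            if s[i,4]>=mn:
                q=W[l==i]; q=q[~np.isnan(q[:,0])]
                print(n,name,s[i,4],ce[i].round(1),'med',np.median(q,0).round(1),'min',q.min(0).round(1),'max',q.max(0).round(1))
    box=(X>200)&(X<750)&(Y<420)&(Y>-450)
    blobs(box&(H>95)&(H<125)&(S>120)&(Z>55)&(Z<85),'blue')
    blobs(box&(H>20)&(H<35)&(S>120)&(Z>60)&(Z<125),'yellow',5)
    blobs(box&((H<8)|(H>172))&(S>150)&(Z>100),'red',5)
    blobs(box&(Z>157)&(Z<175)&(X>560),'fork')
    blobs(box&(Z>62)&(Z<76)&(Y<-50)&(S<60),'pinblock',20)
    blobs(box&(Z>84)&(Z<96)&(Y>-50)&(Y<150),'block',100)
    blobs(box&(Z>134)&(Z<156)&(S<60)&(X<520),'bar',30)
    blobs(box&(Z>180)&(Z<195)&(V<60)&(X<520),'knob',4)
    blobs(box&(Z>40)&(Z<135)&(Y>150),'beakers',40)
    q=W[(Z>-15)&(Z<8)&box]; print('bench z',np.median(q[:,2]))
E
python3 m.py
```

```text
top blue 87 [402.3 268.4] med [ 463.6 -178.7   73.5] min [ 448.1 -194.8   61.3] max [ 476.9 -165.8   82.5]
top blue 88 [469.7 272.1] med [ 451.6 -353.4   73.7] min [ 438.3 -372.1   56.7] max [ 464.6 -343.4   81.3]
top yellow 53 [412.8 208.2] med [ 617.1 -205.3  108.1] min [ 608.  -214.7   82.3] max [ 627.2 -196.8  117.1]
top red 89 [484.4 182.6] med [ 677.3 -383.6  130.5] min [ 665.6 -397.9  118.8] max [ 689.5 -371.6  138.6]
top red 42 [216.  264.4] med [476.9 284.  207.6] min [469.7 275.6 191.7] max [481.9 293.8 216.1]
top fork 469 [303.6 176.6] med [693.8  72.3 166.2] min [656.6  49.5 157.2] max [724.7  99.5 174.4]
top pinblock 30 [469.2 188.9] med [ 669.4 -358.2   70. ] min [ 651.3 -373.    62.2] max [ 691.8 -354.6   75.8]
top pinblock 561 [411.6 209.3] med [ 615.8 -206.3   70. ] min [ 576.5 -242.2   62.1] max [ 661.3 -172.8   75.9]
top block 1831 [308.2 232.9] med [557.2  64.8  90.2] min [458.5  11.4  84. ] max [656.3 119.4  96. ]
top bar 348 [210.3 281.5] med [433.4 305.7 151.1] min [410.6 272.1 135.6] max [482.9 349.6 155.9]
top bar 141 [237.6 286.6] med [420.4 239.4 151.4] min
[... 1975 characters left out ...]
5.  159.7 150. ] min [388.6  39.6 134. ] max [441.5 280.  155.8]
scene bar 372 [457.5 220.6] med [441.6 321.5 149.6] min [412.5 280.5 136.5] max [486.4 351.6 154.9]
scene knob 68 [383.5 187.2] med [420.6 148.4 187. ] min [398.6 133.  180.1] max [432.8 163.6 190.4]
scene knob 77 [410.2 193. ] med [425.4 210.  187.1] min [407.5 194.2 180.1] max [437.5 225.2 191. ]
scene knob 61 [436.2 197.5] med [425.5 266.8 187.6] min [411.3 255.4 180.4] max [437.6 278.3 190.8]
scene beakers 216 [491.5 282.7] med [526.3 412.4  63.9] min [485.8 404.1  40.6] max [541.  419.9  81.1]
scene beakers 2362 [439.7 318.7] med [688.5 324.2  80.3] min [627.9 281.5  40. ] max [714.6 365.1 111.6]
bench z -1.075993002948735
```

```bash
cat >> h.py <<'E'
def ray(c,uv,zp):
    uv=np.atleast_2d(np.asarray(uv,float))
    d=np.stack([(uv[:,0]-c['cx'])/c['fx'],(uv[:,1]-c['cy'])/c['fy'],np.ones(len(uv))],-1)@rot(c['orientation']).T
    o=np.array(c['origin']); t=(zp-o[2])/d[:,2]; return (o+d*t[:,None])[:,:2]
E
cat > m2.py <<'E'
from h import *
for n in ['top','scene']:
    c=dict(np.load(f'{n}0.npz')); W=cloud(c); X,Y,Z=W[...,0],W[...,1],W[...,2]
    hsv=cv2.cvtColor(c['frame'],cv2.COLOR_BGR2HSV); H,S,V=[hsv[...,i] for i in range(3)]
    def pts(m,zp):
        v,u=np.nonzero(m); return ray(c,np.c_[u,v],zp)
    def rect(m,zp,name):
        p=pts(m,zp).astype(np.float32); print(n,name,len(p),cv2.minAreaRect(p), 'mean',p.mean(0).round(1))
    a=3 if n=='top' else 2.5
    box=(X>380)&(X<740)&(Y<140)&(Y>0)
    k=lambda m:cv2.morphologyEx(m.astype(np.uint8),cv2.MORPH_CLOSE,np.ones((3,3)))
    rect(box&(abs(Z-90)<a)&(X<660),90,'block'); 
    m=box&(X>640)&(abs(Z-166)<a*1.3); rect(m,166,'fork')
    m=box&(X>660)&(Z<150)&False
    rect((abs(Z-70)<a)&(X>570)&(X<670)&(Y<-160)&(Y>-260),70,'pinblk')
    # wells: pixels within block region with Z<80
    hole=(Z<80)&(X>455)&(X<660)&(Y>20)&(Y<115)&(Z>30)
    kk,l,s,ce=cv2.connectedComponentsWithStats(hole.astype(np.uint8))
    for i in range(1,kk):
        if s[i,4]>25:
            p=pts(l==i,90).astype(np.float32); print(n,'hole',s[i,4],cv2.minEnclosingCircle(p),p.mean(0))
    for nm,lo,hi,x0,x1,y0,y1,zp in [('e0',68,84,440,490,-200,-160,76),('e1',68,84,430,480,-380,-335,76),('pin',95,120,600,640,-225,-190,98+10)]:
        m=(Z>lo)&(Z<hi)&(X>x0)&(X<x1)&(Y>y0)&(Y<y1); q=W[m]; print(n,nm,m.sum(),q.mean(0).round(1),np.median(q,0).round(1))
    for i,(y0,y1) in enumerate([(125,168),(188,228),(245,283)]):
        m=(Z>178)&(Z<196)&(X>395)&(X<445)&(Y>y0)&(Y<y1); p=pts(m,190).astype(np.float32); print(n,'knob',i,cv2.minAreaRect(p),p.mean(0).round(1))
    m=(Z>145)&(Z<158)&(X<445)&(X>385)&(Y>60)&(Y<355); p=pts(m,152).astype(np.float32)
    print(n,'barline',cv2.fitLine(p,cv2.DIST_HUBER,0,.01,.01).ravel())
E
python3 m2.py
```

```text
top block 1205 ((557.3241577148438, 64.93470764160156), (195.9955291748047, 99.92747497558594), 3.165360927581787) mean [557.3  65.4]
top fork 361 ((691.1026611328125, 72.68173217773438), (67.31739807128906, 49.5743293762207), 3.776660919189453) mean [691.8  72.9]
top pinblk 366 ((618.8649291992188, -207.76034545898438), (79.78656768798828, 60.97868728637695), 8.331960678100586) mean [ 618.4 -208. ]
top hole 262 ((618.4758911132812, 68.47181701660156), 24.023040771484375) [618.41565   68.535645]
top hole 272 ((556.6634521484375, 64.57677459716797), 24.13260841369629) [556.75635  64.6419 ]
top hole 276 ((495.2695007324219, 60.59307861328125), 24.36927604675293) [495.25583   61.026466]
top e0 110 [ 463.  -181.2   74.8] [ 463.6 -181.2   74.5]
top e1 111 [ 452.  -358.5   74.8] [ 451.5 -357.8   74.6]
top pin 72 [ 618.5 -207.2  107.2] [ 618.7 -207.3  108.1]
top knob 0 ((413.4676818847656, 144.9451904296875), (36.520973205566406, 12.841856002807617), 40.20410919189453) [413.3 144.8]
top knob 1 ((418.9240417480469, 206.65310668945312), (37.798099517822266, 11.958399772644043), 44.65230178833
[... 1050 characters left out ...]
039062, 109.65081787109375), 31.13229751586914) [688.8658  110.25155]
scene e0 80 [ 468.  -176.8   72.8] [ 469.2 -176.8   72.7]
scene e1 72 [ 456.1 -354.8   72.4] [ 456.9 -354.1   72.3]
scene pin 89 [ 624.2 -202.1  103.5] [ 625.5 -201.3  105.1]
scene knob 0 ((426.8347473144531, 149.966552734375), (50.71171569824219, 18.09937286376953), 36.76123809814453) [426.9 150.5]
scene knob 1 ((431.69512939453125, 210.87136840820312), (51.63937759399414, 20.74796485900879), 39.32142639160156) [432.1 211.3]
scene knob 2 ((433.02838134765625, 268.16046142578125), (38.66270446777344, 22.11037254333496), 43.80181884765625) [433.  268.7]
scene barline [7.0906527e-02 9.9748296e-01 4.2665039e+02 2.0249728e+02]
```

```bash
cat >> h.py <<'E'
def go(x,y,z,yaw):
    s=manip.read_state(); p=np.array(s['eef_pos']); M=R.from_euler('xyz',s['eef_rot']).as_matrix()
    y0=np.arctan2(M[1,0],M[0,0]); d=M.T@(np.array([x,y,z])-p)/1000
    t=-(yaw-y0); t=(t+np.pi)%(2*np.pi)-np.pi
    print('t',round(s['clock'],2),'pose',p.round(1),round(y0,4),'-> move',d.round(4),round(t,4))
CO=np.array([405.1,55.1]); CY=0.0625
def cell(x,y,o=None,yaw=None):
    o=CO if o is None else o; a=CY if yaw is None else yaw
    return o+np.array([[np.cos(a),-np.sin(a)],[np.sin(a),np.cos(a)]])@np.array([x,y])
E
python3 -c "
from h import *
go(463,-181,330,CY+np.pi)"
```

```text
t 0.1 pose [239.  495.1 205. ] 2.6918 -> move [-0.4957 -0.5116 -0.1246] -0.5123
```

move_arm(moves=[[0, 0, -0.05, 0], [0, 0, -0.1, 0], [0, 0, -0.125, 0], [-0.496, -0.512, -0.125, -0.512], [-0.496, -0.512, -0.125, -0.512], [-0.496, -0.512, -0.125, -0.512], [-0.496, -0.512, -0.125, -0.512], [-0.496, -0.512, -0.125, -0.512], [-0.496, -0.512, -0.125, -0.512], [-0.496, -0.512, -0.125, -0.512], [-0.496, -0.512, -0.125, -0.512], [-0.496, -0.512, -0.125, -0.512]], jaw=0.08)

```text
clock: 1.3
eef_pos: [378.4, 73.1, 330.6]
eef_rot: [3.142, 0.0, -3.079]
wrist_force: [1.6, 1.2, 0.2]
finger_gap: 80.1
finger_force: 0.0
```

```bash
python3 -c "
from h import *
go(463,-181,200,CY+np.pi)"
```

```text
t 1.3 pose [378.4  73.1 330.6] -3.0792 -> move [-0.0685 -0.2588  0.1306] -0.0001
```

move_arm(moves=[[-0.0685, -0.2588, 0, 0], [-0.0685, -0.2588, 0, 0], [-0.0685, -0.2588, 0, 0], [-0.0685, -0.2588, 0, 0], [-0.0685, -0.2588, 0, 0], [-0.0685, -0.2588, 0, 0], [-0.0685, -0.2588, 0.13, 0], [-0.0685, -0.2588, 0.13, 0], [-0.0685, -0.2588, 0.13, 0], [-0.0685, -0.2588, 0.13, 0], [-0.0685, -0.2588, 0.13, 0]])

```text
clock: 2.4
eef_pos: [463.3, -178.8, 201.7]
eef_rot: [-3.141, 0.0, -3.079]
wrist_force: [0.1, -0.4, 0.4]
finger_gap: 79.6
finger_force: 0.0
```

Run:
```python
from h import *
c=cam('wrist'); np.savez('w1.npz',**c); cv2.imwrite('pics/w1.png',c['frame'])
print({k:c[k] for k in ['fx','fy','cx','cy','origin','orientation']}); s=manip.read_state(); print(s['eef_pos'],s['eef_rot'])
```

```text
{'fx': 371.64829954431775, 'fy': 371.64829954431775, 'cx': 320.26771864428633, 'cy': 241.7707843035368, 'origin': array([ 383.73530243, -182.36628416,  381.9230965 ]), 'orientation': array([ 2.86621441e+00, -8.17418838e-04,  1.63348169e+00])}
[ 463.65369788 -179.01024157  202.50855357] [-3.14042246e+00  2.14082583e-03 -3.07901504e+00]
```

View pics/w1.png

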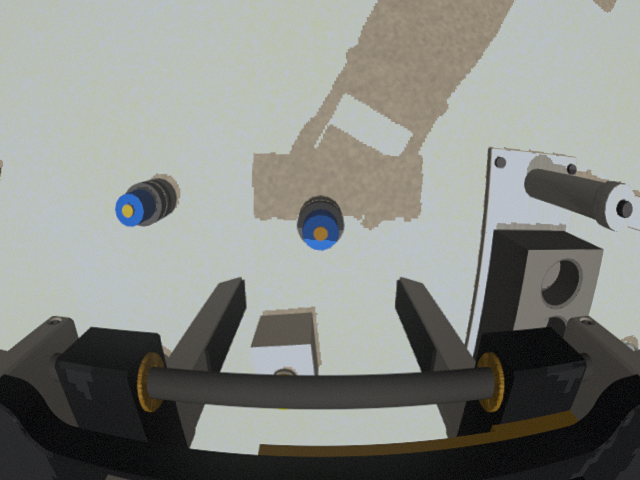

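Wrist view: cartridge 0 has its cap at (320,232) and brass at (320,233), cartridge 1 is at (129,210), pin block is below, and well 0 is at (562,283).

```bash
cat >> h.py <<'E'
def wray(c,uv,zp):
    uv=np.atleast_2d(np.asarray(uv,float)); a=np.stack([(uv[:,0]-c['cx'])/c['fx'],(uv[:,1]-c['cy'])/c['fy']],-1)
    th=np.linalg.norm(a,axis=1); k=np.where(th>1e-9,np.sin(th)/np.maximum(th,1e-9),1)
    d=np.c_[a*k[:,None],np.cos(th)]@rot(c['orientation']).T
    o=np.array(c['origin']); t=(zp-o[2])/d[:,2]; return (o+d*t[:,None])[:,:2]
def hsv(c):
    h=cv2.cvtColor(c['frame'],cv2.COLOR_BGR2HSV); return [h[...,i].astype(int) for i in range(3)]
def blob(c,m,zp,mn=20):
    k,l,s,ce=cv2.connectedComponentsWithStats(m.astype(np.uint8),connectivity=8)
    for i in range(1,k):
        if s[i,4]>=mn:
            v,u=np.nonzero(l==i); cnt,_=cv2.findContours((l==i).astype(np.uint8),cv2.RETR_EXTERNAL,cv2.CHAIN_APPROX_NONE)
            p=wray(c,cnt[0][:,0,:],zp).astype(np.float32)
            print(s[i,4],ce[i].round(1),'ctr',wray(c,ce[i],zp).round(1),'circ',cv2.minEnclosingCircle(p))
E
python3 - <<'E'
from h import *
c=dict(np.load('w1.npz')); H,S,V=hsv(c); z=c['z_map']
vv=np.mgrid[0:480,0:640][0]
print('brass'); blob(c,(H>12)&(H<32)&(S>110)&(vv<260)&(V>90),77)
print('blue'); blob(c,(H>12)&(H<125)&(S>110)&(vv<260)&(V>60),74)
print(z[232,320],z[120,320])
print(rot(c['orientation']).round(3))
E
```

```text
brass
101 [127.4 210.3] ctr [[ 450.8 -355. ]] circ ((450.68157958984375, -355.09637451171875), 5.849347114562988)
142 [320.1 233. ] ctr [[ 462.  -177.3]] circ ((462.0443115234375, -177.42832946777344), 5.832124710083008)
blue
815 [131.1 207.7] ctr [[ 448.9 -352.5]] circ ((446.5504150390625, -350.8605041503906), 21.517614364624023)
1111 [320.2 229.7] ctr [[ 459.9 -177.4]] circ ((460.0237121582031, -177.64659118652344), 17.594152450561523)
313.831 359.9652
[[-0.063  0.96   0.271]
 [ 0.998  0.06   0.018]
 [ 0.001  0.272 -0.962]]
```

```bash
python3 -c "
from h import *
go(462.5,-178.5,43,CY+np.pi)"
```

```text
t 2.45 pose [ 463.7 -179.   202.5] -3.079 -> move [0.0015 0.0008 0.1595] 0.0001
```

move_arm(moves=[[0.001, 0.001, 0.05, 0], [0.001, 0.001, 0.1, 0], [0.001, 0.001, 0.14, 0], [0.001, 0.001, 0.158, 0], [0.001, 0.001, 0.158, 0]])

```text
clock: 2.95
eef_pos: [461.9, -177.9, 42.1]
eef_rot: [3.141, -0.001, -3.079]
wrist_force: [-0.2, -0.2, 0.0]
finger_gap: 80.3
finger_force: 0.0
```

move_arm(moves=[[0, 0, 0, 0], [0, 0, 0, 0], [0, 0, 0, 0], [0, 0, 0, 0], [0, 0, 0, 0], [0, 0, 0, 0], [0, 0, 0, 0], [0, 0, 0, 0]], jaw=0.02, squeeze=20)

```text
clock: 3.75
eef_pos: [462.2, -178.2, 42.9]
eef_rot: [-3.141, 0.001, -3.079]
wrist_force: [-0.0, -0.8, 6.7]
finger_gap: 42.9
finger_force: 20.0
```

Run:
```python
from h import *
s=manip.read_state(); print(s['eef_pos'],s['eef_rot'],s['finger_gap'],s['finger_force'],s['wrist_force'])
c=cam('wrist'); np.savez('w2.npz',**c); cv2.imwrite('pics/w2.png',c['frame'])
H,S,V=hsv(c); blob(c,(H>12)&(H<32)&(S>110)&(V>90),77)
```

```text
[ 462.17519135 -178.24623629   42.93635829] [-3.14108775e+00  8.30346173e-04 -3.07944938e+00] 42.93311824539964 20.0110924243927 [-0.03515091 -0.78753848  6.73120989]
187 [  5.1 269.7] ctr [[ 451.2 -355.3]] circ ((451.0820007324219, -355.55987548828125), 6.136467933654785)
507 [321.5 325.6] ctr [[ 462.4 -176.1]] circ ((462.5440979003906, -176.10826110839844), 6.152748107910156)
226 [423.8 395. ] ctr [[ 501.8 -121.2]] circ ((501.08978271484375, -122.51712036132812), 18.1712589263916)
207 [216.7 396.1] ctr [[ 509.  -226.9]] circ ((509.0902099609375, -226.25509643554688), 16.575576782226562)
```

View pics/w2.png

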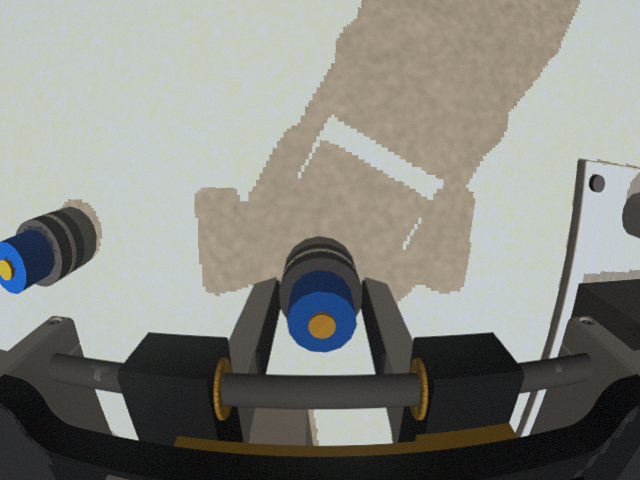

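The gap of 42.9 mm means the tips closed on the body (44 mm), so I need to grip higher. I'll release first and look at the wells from the same relative pose, which cancels the camera's calibration error.

move_arm(moves=[[0, 0, 0, 0], [0, 0, 0, 0], [0, 0, 0, 0], [0, 0, -0.05, 0], [0, 0, -0.1, 0], [0, 0, -0.15, 0], [0, 0, -0.2, 0], [0, 0, -0.2, 0]], jaw=0.08)

```text
clock: 4.6
eef_pos: [463.6, -178.7, 248.9]
eef_rot: [-3.137, 0.009, -3.079]
wrist_force: [0.5, -0.3, 0.7]
finger_gap: 80.3
finger_force: 0.0
```

Run:
```python
from h import *
c=cam('wrist'); H,S,V=hsv(c); blob(c,(H>12)&(H<32)&(S>110)&(V>90),77)
w=cell(152,0); print(w,cell(214,0)); go(w[0]-1,w[1]+3,215,CY+np.pi)
```

```text
82 [149.6 199.7] ctr [[ 450.9 -354.9]] circ ((450.75018310546875, -354.99835205078125), 5.741645812988281)
89 [321.1 218.7] ctr [[ 461.5 -177.2]] circ ((461.8436584472656, -177.25448608398438), 5.332731246948242)
378 [286.7 363.3] ctr [[ 631.  -205.7]] circ ((628.68017578125, -207.27842712402344), 21.03561782836914)
186 [140.7 388.2] ctr [[ 699.6 -399.3]] circ ((698.8294677734375, -395.86212158203125), 40.878761291503906)
186 [499.8 388.5] ctr [[669.2  70.1]] circ ((669.1348876953125, 65.8792953491211), 39.769596099853516)
[556.80322163  64.59381631] [618.68216729  68.46629402]
t 4.65 pose [ 462.7 -178.3  245.1] -3.0793 -> move [-0.1081  0.2397  0.03  ] -0.0002
```

move_arm(moves=[[-0.108, 0.24, 0, 0], [-0.108, 0.24, 0, 0], [-0.108, 0.24, 0, 0], [-0.108, 0.24, 0, 0], [-0.108, 0.24, 0, 0], [-0.108, 0.24, 0.03, 0], [-0.108, 0.24, 0.03, 0], [-0.108, 0.24, 0.03, 0], [-0.108, 0.24, 0.03, 0]])

```text
clock: 5.55
eef_pos: [554.7, 67.1, 213.3]
eef_rot: [-3.141, 0.001, -3.081]
wrist_force: [-0.8, -0.6, -0.6]
finger_gap: 80.1
finger_force: 0.0
```

Run:
```python
from h import *
c=cam('wrist'); np.savez('w3.npz',**c); cv2.imwrite('pics/w3.png',c['frame']); s=manip.read_state(); print(s['eef_pos'])
```

```text
[554.83444725  67.02621987 213.48443664]
```

View pics/w3.png

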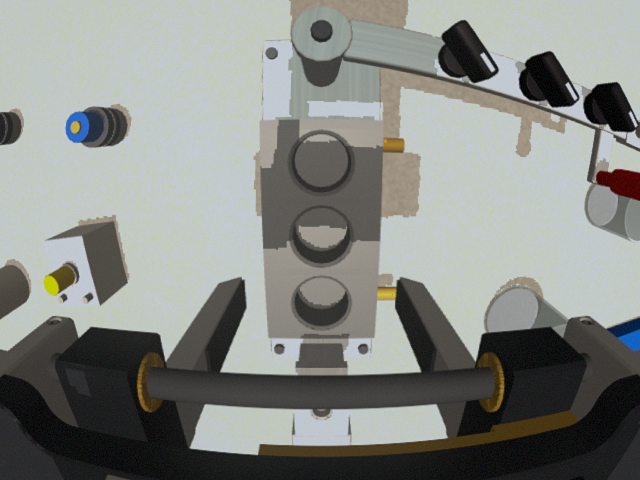

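Wells appear at (321,161), (321,235) and (321,303), with the hinge at (321,30) and the fork hole at about (320,411).

```bash
cat >> h.py <<'E'
def wcloud(c):
    v,u=np.mgrid[0:480,0:640]; a=np.stack([(u-c['cx'])/c['fx'],(v-c['cy'])/c['fy']],-1)
    th=np.linalg.norm(a,axis=-1); k=np.where(th>1e-9,np.tan(th)/np.maximum(th,1e-9),1)
    z=c['z_map'].astype(float); P=np.dstack([a*k[...,None],np.ones_like(th)])*z[...,None]
    W=P@rot(c['orientation']).T+np.array(c['origin']); W[z==0]=np.nan; return W
def circfit(p):
    from scipy.optimize import least_squares
    f=least_squares(lambda q:np.hypot(p[:,0]-q[0],p[:,1]-q[1])-q[2],[*p.mean(0),20],loss='soft_l1').x; return f.round(2)
def wells(c):
    W=wcloud(c); Z=W[...,2]; out=[]
    m=(Z<86)&(Z>35)
    for i in range(3):
        g=cell(90+62*i,0)
        mm=m&(np.hypot(W[...,0]-g[0],W[...,1]-g[1])<34)
        k,l,s,ce=cv2.connectedComponentsWithStats(mm.astype(np.uint8)); j=1+np.argmax(s[1:,4])
        cnt,_=cv2.findContours((l==j).astype(np.uint8),cv2.RETR_EXTERNAL,cv2.CHAIN_APPROX_NONE)
        p=wray(c,cnt[0][:,0,:],90); f=circfit(p); out.append(f); print('well',i,ce[j].round(1),s[j,4],f)
    return out
E
python3 - <<'E'
from h import *
c=dict(np.load('w3.npz')); wells(c)
E
```

```text
well 0 [321.  162.3] 2713 [493.89  65.68  23.69]
well 1 [320.9 234.9] 2433 [555.13  69.3   23.57]
well 2 [321.1 300.9] 1975 [616.36  73.21  23.32]
```

```bash
sed -i 's/^CO=.*/CO=np.array([403.6,59.1]); CY=0.0618/' h.py; python3 -c "
from h import *
go(462.2,-178.2,52.5,CY+np.pi)"
```

```text
t 5.6 pose [554.8  67.  213.5] -3.0809 -> move [ 0.1075 -0.2391  0.1609] -0.0011
```

move_arm(moves=[[0.1075, -0.239, 0, 0], [0.1075, -0.239, 0, 0], [0.1075, -0.239, 0, 0], [0.1075, -0.239, 0, 0], [0.1075, -0.239, 0, 0], [0.1075, -0.239, 0, 0], [0.1075, -0.239, 0.05, 0], [0.1075, -0.239, 0.1, 0], [0.1075, -0.239, 0.14, 0], [0.1075, -0.239, 0.161, 0], [0.1075, -0.239, 0.161, 0]])

```text
clock: 6.7
eef_pos: [461.0, -176.7, 49.7]
eef_rot: [3.14, -0.003, -3.08]
wrist_force: [-0.2, -0.0, 0.4]
finger_gap: 79.9
finger_force: 0.0
```

move_arm(moves=[[0, 0, 0, 0], [0, 0, 0, 0], [0, 0, 0, 0], [0, 0, 0, 0], [0, 0, 0, 0], [0, 0, 0, 0], [0, 0, 0, 0], [0, 0, 0, 0], [0, 0, 0, 0], [0, 0, 0, 0]], jaw=0.02, squeeze=25)

```text
clock: 7.7
eef_pos: [462.3, -177.0, 51.6]
eef_rot: [-3.142, 0.0, -3.079]
wrist_force: [-0.1, 0.0, 0.8]
finger_gap: 30.5
finger_force: 24.9
```

```bash
python3 -c "
from h import *
w=cell(214,0); go(w[0],w[1],165,CY+np.pi)"
```

```text
t 7.7 pose [ 462.3 -177.    51.6] -3.0794 -> move [-0.1701  0.2392 -0.1134] 0.0004
```

Run:
```python
from h import *
for i in range(3):
    c=cam('wrist'); s=manip.read_state(); H,S,V=hsv(c); m=(H>12)&(H<32)&(S>110)&(V>90); m[:, :250]=0; m[360:]=0; m[:,390:]=0
    blob(c,m,77); print(s['eef_pos'].round(2), c['origin'].round(2))
```

```text
471 [320.9 316.1] ctr [[ 462.3 -175.2]] circ ((462.43817138671875, -175.1689453125), 6.1067938804626465)
[ 462.34 -177.02   51.56] [ 382.88 -180.62  231.79]
470 [320.9 316.1] ctr [[ 462.3 -175.2]] circ ((462.43548583984375, -175.16835021972656), 6.106742858886719)
[ 462.32 -177.05   51.56] [ 382.88 -180.62  231.79]
470 [320.9 316.1] ctr [[ 462.3 -175.2]] circ ((462.4325256347656, -175.16775512695312), 6.10672664642334)
[ 462.35 -177.04   51.59] [ 382.88 -180.62  231.79]
```

move_arm(moves=[[0, 0, -0.04, 0], [0, 0, -0.08, 0], [0, 0, -0.113, 0], [-0.17, 0.239, -0.113, 0], [-0.17, 0.239, -0.113, 0], [-0.17, 0.239, -0.113, 0], [-0.17, 0.239, -0.113, 0], [-0.17, 0.239, -0.113, 0], [-0.17, 0.239, -0.113, 0], [-0.17, 0.239, -0.113, 0], [-0.17, 0.239, -0.113, 0], [-0.17, 0.239, -0.113, 0]])

```text
clock: 9.05
eef_pos: [616.6, 71.3, 164.2]
eef_rot: [-3.141, -0.001, -3.08]
wrist_force: [0.3, -0.8, -1.7]
finger_gap: 30.6
finger_force: 25.0
```

```bash
python3 -c "
from h import *
c=cam('wrist');cv2.imwrite('pics/w4.png',c['frame'])
w=cell(214,0); go(w[0],w[1],145,CY+np.pi);print(manip.read_state()['wrist_force'])"
```

```text
t 9.1 pose [616.7  71.  164.5] -3.0806 -> move [-0.0006  0.0012  0.0195] -0.0008
[-0.18725662 -0.56631219 -1.6998714 ]
```

View pics/w4.png

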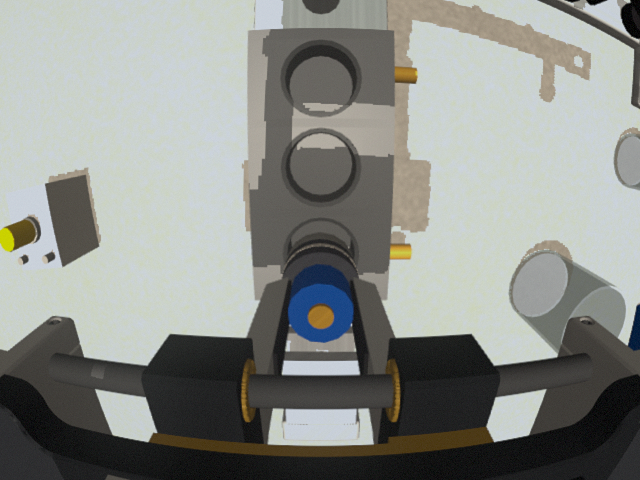

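The cartridge hangs centred above well 2 at (321,290), so I'll lower it slowly.

move_arm(moves=[[-0.0005, 0.001, 0.01, 0], [-0.0005, 0.001, 0.018, 0], [-0.0005, 0.001, 0.023, 0], [-0.0005, 0.001, 0.028, 0], [-0.0005, 0.001, 0.033, 0]])

```text
clock: 9.6
eef_pos: [617.5, 73.1, 131.0]
eef_rot: [3.142, -0.0, -3.079]
wrist_force: [-1.0, 0.0, -1.0]
finger_gap: 30.5
finger_force: 25.0
```

move_arm(moves=[[0, -0.0005, 0.008, 0], [0, -0.0005, 0.016, 0], [0, -0.0005, 0.022, 0], [0, -0.0005, 0.026, 0], [0, -0.0005, 0.029, 0], [0, -0.0005, 0.03, 0]])

```text
clock: 10.2
eef_pos: [617.6, 72.6, 101.4]
eef_rot: [-3.142, -0.0, -3.079]
wrist_force: [-0.7, 0.1, 2.2]
finger_gap: 30.8
finger_force: 25.0
```

Home. I'll release, rise, and look from over well 2 on the way to cartridge 1.

move_arm(moves=[[0, 0, 0, 0], [0, 0, 0, 0], [0, 0, 0, 0], [0, 0, 0, 0], [0, 0, -0.04, 0], [0, 0, -0.08, 0], [0, 0, -0.11, 0], [0, 0, -0.15, 0], [0, 0, -0.15, 0]], jaw=0.06)

```text
clock: 11.1
eef_pos: [619.0, 72.8, 257.5]
eef_rot: [-3.142, 0.009, -3.079]
wrist_force: [1.0, 0.3, 0.4]
finger_gap: 59.8
finger_force: 0.0
```

Run:
```python
from h import *
c=cam('wrist'); H,S,V=hsv(c); blob(c,(H>12)&(H<32)&(S>110)&(V>90),77)
blob(c,(H>12)&(H<32)&(S>110)&(V>90),127)
go(450.7,-355.9,255,CY+np.pi)
c=cam('top'); W=cloud(c); X,Y,Z=[W[...,i] for i in range(3)]
for a in [(430,-380,500,-300),(350,-420,560,-240)]:
    m=(Z>68)&(Z<84)&(X>a[0])&(X<a[2])&(Y>a[1])&(Y<a[3]); print(m.sum(),W[m].mean(0))
```

```text
230 [383.7  84. ] ctr [[481.7 126.8]] circ ((481.22247314453125, 126.65768432617188), 10.563075065612793)
284 [ 65.1 210.4] ctr [[ 623.  -225.1]] circ ((619.0848388671875, -219.7650146484375), 22.747373580932617)
216 [380.5 223. ] ctr [[619.4 135.1]] circ ((619.876953125, 135.1852569580078), 10.622127532958984)
133 [319.8 229.2] ctr [[629.7  74.7]] circ ((629.6362915039062, 74.718017578125), 6.532929420471191)
221 [635. 331.] ctr [[755.4 567.8]] circ ((754.0858154296875, 568.9637451171875), 39.37660217285156)
203 [180.  392.9] ctr [[858.1 -93.1]] circ ((857.97412109375, -89.76512908935547), 40.9301872253418)
203 [460.6 392.9] ctr [[835.7 270.8]] circ ((835.9676513671875, 267.3273010253906), 40.76738739013672)
230 [383.7  84. ] ctr [[489.5 118.8]] circ ((489.103515625, 118.65908813476562), 9.096165657043457)
284 [ 65.1 210.4] ctr [[ 611.2 -184.2]] circ ((607.8206176757812, -179.6545867919922), 19.58830451965332)
216 [380.5 223. ] ctr [[608.1 125.9]] circ ((608.5025634765625, 126.00241088867188), 9.14700984954834)
133 [319.8 229.2] ctr [[616.9  73.9]] circ ((616.9066162109375, 73.9324722290039), 5.625695705413818)
221 [635. 331.] ctr [[725.2 498.6]] circ ((724.073486328125, 499.5406494140625), 33.908260345458984)
203 [180.  392.9] ctr [[813.7 -70.6]] circ ((813.534423828125, -67.70836639404297), 35.24606704711914)
203 [460.6 392.9] ctr [[794.3 242.8]] circ ((794.5840454101562, 239.79345703125), 35.105918884277344)
t 11.15 pose [618.3  72.7 254.3] -3.0793 -> move [ 0.1939 -0.4174 -0.0017] 0.0005
112 [ 451.89924344 -358.32673948   75.43814726]
112 [ 451.89924344 -358.32673948   75.43814726]
```

move_arm(moves=[[0.194, -0.4174, 0, 0], [0.194, -0.4174, 0, 0], [0.194, -0.4174, 0, 0], [0.194, -0.4174, 0, 0], [0.194, -0.4174, 0, 0], [0.194, -0.4174, 0, 0], [0.194, -0.4174, 0, 0], [0.194, -0.4174, 0, 0], [0.194, -0.4174, 0, 0], [0.194, -0.4174, 0, 0], [0.194, -0.4174, 0.05, 0], [0.194, -0.4174, 0.05, 0]])

```text
clock: 12.4
eef_pos: [447.8, -354.2, 195.2]
eef_rot: [3.134, -0.007, -3.08]
wrist_force: [-0.4, 0.9, -0.3]
finger_gap: 60.1
finger_force: 0.0
```

Run:
```python
from h import *
c=cam('wrist'); H,S,V=hsv(c); m=(H>12)&(H<32)&(S>110)&(V>90); m[300:]=0;blob(c,m,77)
go(450.7,-355.9,52,CY+np.pi)
```

```text
140 [315.9 240.8] ctr [[ 450.8 -355. ]] circ ((450.86419677734375, -354.9394226074219), 5.675417423248291)
t 12.45 pose [ 448.9 -354.7  198.8] -3.0792 -> move [-0.0024 -0.002   0.1468] 0.0006
```

move_arm(moves=[[-0.002, -0.001, 0, 0], [-0.002, -0.001, 0.05, 0], [-0.002, -0.001, 0.1, 0], [-0.002, -0.001, 0.13, 0], [-0.002, -0.001, 0.147, 0], [-0.002, -0.001, 0.147, 0], [-0.002, -0.001, 0.147, 0]])

```text
clock: 13.15
eef_pos: [453.1, -357.3, 56.5]
eef_rot: [-3.14, 0.002, -3.079]
wrist_force: [-0.2, -0.2, 0.0]
finger_gap: 60.0
finger_force: 0.0
```

Run:
```python
from h import *
go(451,-355.9,52,CY+np.pi)
```

```text
t 13.15 pose [ 453.1 -357.3   56.5] -3.0787 -> move [0.002  0.0015 0.0045] 0.0011
```

move_arm(moves=[[0.002, 0.0015, 0.0045, 0], [0.002, 0.0015, 0.0045, 0], [0.002, 0.0015, 0.0045, 0]])

```text
clock: 13.45
eef_pos: [450.1, -355.7, 50.8]
eef_rot: [-3.141, 0.001, -3.079]
wrist_force: [0.2, -0.7, -1.4]
finger_gap: 59.9
finger_force: 0.0
```

move_arm(moves=[[0, 0, 0, 0], [0, 0, 0, 0], [0, 0, 0, 0], [0, 0, 0, 0], [0, 0, 0, 0], [0, 0, 0, 0], [0, 0, 0, 0], [0, 0, 0, 0]], jaw=0.02)

```text
clock: 14.25
eef_pos: [449.9, -355.5, 50.0]
eef_rot: [-3.142, 0.0, -3.079]
wrist_force: [0.6, -0.9, -0.3]
finger_gap: 30.1
finger_force: 24.9
```

Run:
```python
from h import *
c=cam('wrist'); s=manip.read_state(); H,S,V=hsv(c); m=(H>12)&(H<32)&(S>110)&(V>90); m[:, :250]=0; m[360:]=0; m[:,390:]=0
blob(c,m,77)
w=cell(152,0); go(w[0],w[1],167,CY+np.pi); print(w)
```

```text
470 [320.8 319.9] ctr [[ 451.  -353.7]] circ ((451.0863037109375, -353.77020263671875), 6.110966682434082)
t 14.3 pose [ 449.8 -355.5   50. ] -3.0795 -> move [-0.1316  0.4167 -0.117 ] 0.0003
[555.30983013  68.48762174]
```

move_arm(moves=[[0, 0, -0.04, 0], [0, 0, -0.08, 0], [0, 0, -0.117, 0], [-0.1305, 0.4167, -0.117, 0], [-0.1305, 0.4167, -0.117, 0], [-0.1305, 0.4167, -0.117, 0], [-0.1305, 0.4167, -0.117, 0], [-0.1305, 0.4167, -0.117, 0], [-0.1305, 0.4167, -0.117, 0], [-0.1305, 0.4167, -0.117, 0], [-0.1305, 0.4167, -0.117, 0], [-0.1305, 0.4167, -0.117, 0]])

```text
clock: 15.5
eef_pos: [554.2, 71.4, 166.9]
eef_rot: [3.141, -0.0, -3.078]
wrist_force: [1.5, -1.3, -2.5]
finger_gap: 30.1
finger_force: 24.9
```

move_arm(moves=[[0, 0, 0, 0], [0, 0, 0, 0], [0, 0, 0, 0]])

```text
clock: 15.8
eef_pos: [554.0, 67.6, 166.9]
eef_rot: [-3.141, -0.0, -3.08]
wrist_force: [1.4, 0.8, -1.4]
finger_gap: 30.7
finger_force: 24.9
```

Run:
```python
from h import *
w=cell(152,0); go(w[0]-1,w[1],167,CY+np.pi)
```

```text
t 15.8 pose [554.   67.6 166.9] -3.0801 -> move [-0.0004  0.0008 -0.0001] -0.0003
```

move_arm(moves=[[0, 0.0005, 0.01, 0], [0, 0.0005, 0.02, 0], [0, 0.0005, 0.025, 0], [0, 0.0005, 0.03, 0], [0, 0.0005, 0.035, 0], [0, 0.0005, 0.035, 0]])

```text
clock: 16.4
eef_pos: [553.9, 68.9, 131.3]
eef_rot: [-3.142, -0.001, -3.079]
wrist_force: [-0.9, 0.1, -1.1]
finger_gap: 30.3
finger_force: 24.9
```

move_arm(moves=[[0, 0, 0.008, 0], [0, 0, 0.016, 0], [0, 0, 0.022, 0], [0, 0, 0.027, 0], [0, 0, 0.03, 0], [0, 0, 0.031, 0], [0, 0, 0.031, 0]])

```text
clock: 17.1
eef_pos: [554.2, 69.0, 101.0]
eef_rot: [3.142, 0.0, -3.079]
wrist_force: [-0.6, -0.4, -2.1]
finger_gap: 30.6
finger_force: 24.9
```

move_arm(moves=[[0, 0, 0, 0], [0, 0, 0, 0], [0, 0, 0, 0], [0, 0, 0, 0], [0, 0, -0.04, 0], [0, 0, -0.08, 0], [0, 0, -0.12, 0], [0, 0, -0.16, 0], [0, 0, -0.16, 0], [0, 0, -0.16, 0]], jaw=0.06)

```text
clock: 18.1
eef_pos: [554.3, 69.0, 261.4]
eef_rot: [-3.142, 0.001, -3.079]
wrist_force: [-0.8, 0.3, -0.4]
finger_gap: 59.9
finger_force: 0.0
```

Run:
```python
from h import *
c=cam('wrist'); cv2.imwrite('pics/w5.png',c['frame']); H,S,V=hsv(c); W=wcloud(c);Z=W[...,2]; m=(H>12)&(H<32)&(S>110)&(V>90)&(Z>110);m[330:]=0; blob(c,m,127)
m=((H<8)|(H>172))&(S>150)&(V>50)&(Z>170); print(W[m].mean(0), m.sum())
blob(c,m&(Z>203),208)
go(475.3,288.9,262,3.057)
```

```text
127 [319.2 232.5] ctr [[555.2  69.8]] circ ((555.3855590820312, 69.88874053955078), 5.68192720413208)
111 [319.5 297.5] ctr [[617.1  73.9]] circ ((617.127685546875, 73.91180419921875), 5.7838640213012695)
[475.9339316  284.18030741 197.35829912] 873
395 [603.3 178.8] ctr [[475.9 287.3]] circ ((474.9996032714844, 287.6780090332031), 11.991780281066895)
t 18.15 pose [553.9  69.  260.2] -3.0794 -> move [ 0.0648  0.2244 -0.0017] 0.1468
```

View pics/w5.png

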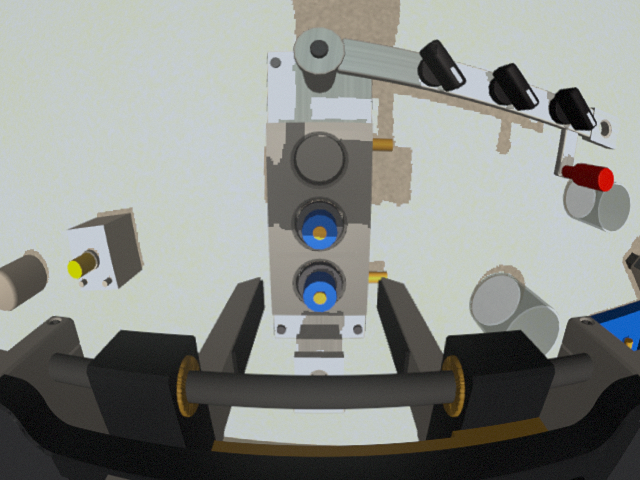

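Cartridges are standing in wells 1 (319,232) and 2 (319,297). Next is the handle, whose red top is at (603,179).

move_arm(moves=[[0.0648, 0.224, -0.002, 0.147], [0.0648, 0.224, -0.002, 0.147], [0.0648, 0.224, -0.002, 0.147], [0.0648, 0.224, -0.002, 0.147], [0.0648, 0.224, -0.002, 0.147], [0.0648, 0.224, -0.002, 0.147], [0.0648, 0.224, -0.002, 0.147], [0.0648, 0.224, -0.002, 0.147], [0.0648, 0.224, -0.002, 0.147]])

```text
clock: 19.05
eef_pos: [476.0, 287.5, 262.6]
eef_rot: [-3.141, -0.001, 3.055]
wrist_force: [0.7, 0.0, 1.2]
finger_gap: 60.0
finger_force: 0.0
```

Run:
```python
from h import *
c=cam('wrist'); H,S,V=hsv(c); Z=wcloud(c)[...,2]
m=((H<8)|(H>172))&(S>150)&(V>50)&(Z>203); blob(c,m,208)
go(475.3,288.5,173,3.057)
```

```text
586 [321.5 259.8] ctr [[475.1 289.9]] circ ((475.1887512207031, 289.7860107421875), 9.495528221130371)
t 19.1 pose [476.  287.6 262.8] 3.0553 -> move [0.0007 0.0009 0.0898] -0.0017
```

move_arm(moves=[[0.0007, 0.001, 0.04, 0], [0.0007, 0.001, 0.07, 0], [0.0007, 0.001, 0.09, 0], [0.0007, 0.001, 0.09, 0], [0.0007, 0.001, 0.09, 0]])

```text
clock: 19.6
eef_pos: [475.4, 289.3, 173.8]
eef_rot: [3.141, 0.0, 3.056]
wrist_force: [-0.3, -0.2, 0.6]
finger_gap: 60.1
finger_force: 0.0
```

move_arm(moves=[[0, 0, 0, 0], [0, 0, 0, 0], [0, 0, 0, 0], [0, 0, 0, 0], [0, 0, 0, 0], [0, 0, 0, 0], [0, 0, 0, 0], [0, 0, 0, 0]], jaw=0.01, squeeze=15)

```text
clock: 20.4
eef_pos: [474.7, 288.5, 173.1]
eef_rot: [-3.139, -0.001, 3.056]
wrist_force: [-3.2, -8.9, 4.8]
finger_gap: 19.4
finger_force: 15.0
```

Run:
```python
from h import *
s=manip.read_state(); p=s['eef_pos']; M=R.from_euler('xyz',s['eef_rot']).as_matrix(); print(p,s['eef_rot'])
v=p[:2]-CO; r=np.hypot(*v); a0=np.arctan2(v[1],v[0]); a1=CY-np.arctan2(52,235)
print('r',r,'model',np.hypot(52,235),'bar angle',a0-a1)
tot=a0-a1+0.01
for i in range(1,15):
    f=i/14*tot; q=CO+r*np.array([np.cos(a0-f),np.sin(a0-f)])
    d=M.T@np.array([*(q-p[:2]),0])/1000; print(i,d[:2].round(3),round(f,3))
```

```text
[474.73776709 288.50990197 173.08555936] [-3.13928119e+00 -8.14757934e-04  3.05639555e+00]
r 240.18635479179295 model 240.68444071023785 bar angle 1.4260759875786904
1 [-0.024 -0.006] 0.103
2 [-0.047 -0.015] 0.205
3 [-0.069 -0.027] 0.308
4 [-0.089 -0.04 ] 0.41
5 [-0.109 -0.055] 0.513
6 [-0.126 -0.073] 0.615
7 [-0.142 -0.092] 0.718
8 [-0.155 -0.112] 0.821
9 [-0.167 -0.134] 0.923
10 [-0.176 -0.157] 1.026
11 [-0.183 -0.181] 1.128
12 [-0.187 -0.205] 1.231
13 [-0.189 -0.229] 1.333
14 [-0.188 -0.254] 1.436
```

move_arm(moves=[[-0.012, -0.003, 0, 0.05], [-0.024, -0.006, 0, 0.103], [-0.047, -0.015, 0, 0.205], [-0.069, -0.027, 0, 0.308], [-0.089, -0.04, 0, 0.41], [-0.109, -0.055, 0, 0.513], [-0.126, -0.073, 0, 0.615], [-0.142, -0.092, 0, 0.718], [-0.155, -0.112, 0, 0.821], [-0.167, -0.134, 0, 0.923], [-0.167, -0.134, 0, 0.923], [-0.167, -0.134, 0, 0.923]])

```text
clock: 21.6
eef_pos: [630.4, 141.8, 173.2]
eef_rot: [3.141, 0.0, 2.134]
wrist_force: [2.6, 1.8, 0.1]
finger_gap: 19.6
finger_force: 15.0
```

```bash
cat > arc.py <<'E'
from h import *
s=manip.read_state(); p=s['eef_pos']; M=R.from_euler('xyz',s['eef_rot']).as_matrix(); print(p,s['eef_rot'],s['wrist_force'])
v=p[:2]-CO; r=np.hypot(*v); a0=np.arctan2(v[1],v[0]); a1=CY-np.arctan2(52,235)
print('r',r,'bar angle',a0-a1)
tot=a0-a1+0.015
for i in range(1,7):
    f=i/6*tot; q=CO+240.4*np.array([np.cos(a0-f),np.sin(a0-f)])
    d=M.T@np.array([*(q-p[:2]),0])/1000; print(i,d[:2].round(4),round(f,3))
E
python3 arc.py
```

```text
[630.36733568 141.80492764 173.15883752] [3.14066324e+00 1.96804565e-04 2.13413755e+00] [2.59624779 1.75961867 0.08112772]
r 241.37839502879916 bar angle 0.5056889483092104
1 [-0.02   -0.0063] 0.087
2 [-0.0396 -0.0133] 0.174
3 [-0.0586 -0.022 ] 0.26
4 [-0.0767 -0.0323] 0.347
5 [-0.0938 -0.0442] 0.434
6 [-0.1099 -0.0574] 0.521
```

move_arm(moves=[[-0.02, -0.0063, 0, 0.087], [-0.0396, -0.0133, 0, 0.174], [-0.0586, -0.022, 0, 0.26], [-0.0767, -0.0323, 0, 0.347], [-0.0938, -0.0442, 0, 0.434], [-0.102, -0.051, 0, 0.478], [-0.1099, -0.0574, 0, 0.521], [-0.1099, -0.0574, 0, 0.521], [-0.1099, -0.0574, 0, 0.521], [-0.1099, -0.0574, 0, 0.521]])

```text
clock: 22.6
eef_pos: [642.7, 19.2, 173.4]
eef_rot: [3.134, 0.0, 1.615]
wrist_force: [25.4, 0.1, -7.5]
finger_gap: 20.1
finger_force: 15.0
```

```bash
python3 arc.py
```

```text
[642.66875529  19.24795909 173.4210499 ] [3.13389651e+00 3.62016995e-04 1.61506402e+00] [25.41243344  0.11394971 -7.47084236]
r 242.36760287261052 bar angle -0.009210537747958658
1 [ 0.0002 -0.002 ] 0.001
2 [-0.    -0.002] 0.002
3 [-0.0003 -0.0021] 0.003
4 [-0.0005 -0.0021] 0.004
5 [-0.0007 -0.0022] 0.005
6 [-0.001  -0.0022] 0.006
```

The bar is against its stop. I'll release the handle and rise.

move_arm(moves=[[0, 0, 0, 0], [0, 0, 0, 0], [0, 0, 0, 0], [0, 0, -0.04, 0], [0, 0, -0.08, 0], [0, 0, -0.12, 0], [0, 0, -0.12, 0]], jaw=0.06)

```text
clock: 23.3
eef_pos: [641.0, 18.7, 299.2]
eef_rot: [3.133, 0.001, 1.614]
wrist_force: [0.4, 0.2, -0.3]
finger_gap: 59.9
finger_force: 0.0
```

```bash
sed -i 's/^CO=.*/CO=np.array([404.9,58.7]); CY=0.0618/' h.py
python3 - <<'E'
from h import *
w=cell(214,0); go(w[0],w[1],290,CY+np.pi)
go(618.6,-204,290,CY+np.pi)
E
```

```text
t 23.3 pose [641.   18.7 299.2] 1.6137 -> move [ 0.0541 -0.0203  0.009 ] -1.5897
t 23.3 pose [641.   18.7 299.2] 1.6137 -> move [-0.2215 -0.032   0.0091] -1.5897
```

move_arm(moves=[[0.054, -0.02, 0, -1.59], [0.054, -0.02, 0, -1.59], [0.054, -0.02, 0, -1.59], [0.054, -0.02, 0, -1.59], [0.054, -0.02, 0, -1.59], [0.054, -0.02, 0, -1.59], [0.054, -0.02, 0, -1.59], [0.054, -0.02, 0, -1.59], [0.054, -0.02, 0, -1.59], [0.054, -0.02, 0, -1.59], [0.054, -0.02, 0, -1.59], [0.054, -0.02, 0, -1.59]])

```text
clock: 24.5
eef_pos: [617.6, 71.7, 292.4]
eef_rot: [3.142, -0.001, -3.078]
wrist_force: [-0.3, 0.3, 0.4]
finger_gap: 60.2
finger_force: 0.0
```

Run:
```python
from h import *
c=cam('wrist'); np.savez('w6.npz',**c); cv2.imwrite('pics/w6.png',c['frame'])
H,S,V=hsv(c); W=wcloud(c); Z=W[...,2]
m=(Z>185)&(V<70)&(W[...,0]>450)&(W[...,0]<660)&(W[...,1]>20)&(W[...,1]<120)
k,l,s,ce=cv2.connectedComponentsWithStats(m.astype(np.uint8))
for i in range(1,k):
    if s[i,4]>60:
        v,u=np.nonzero(l==i); p=wray(c,np.c_[u,v],190).astype(np.float32); print('knob',cv2.minAreaRect(p))
m=((H<8)|(H>172))&(S>150)&(V>50)&(Z>203); blob(c,m,208)
m=(H>20)&(H<35)&(S>120)&(Z>100)&(Z<118); blob(c,m,108)
go(618.6,-204,215,CY+np.pi)
print(cell(235,-52),[cell(90+62*i,0) for i in range(3)],cell(275,0))
```

```text
knob ((494.3857421875, 65.63977813720703), (12.50487232208252, 37.29454803466797), 48.0041389465332)
knob ((556.0309448242188, 69.21280670166016), (12.229899406433105, 37.32096481323242), 52.66847229003906)
knob ((616.6526489257812, 72.9332275390625), (12.741497993469238, 37.45473098754883), 51.93312454223633)
knob ((819.1248779296875, 71.66305541992188), (336.0503845214844, 736.5828247070312), 4.5098114013671875)
329 [252.3 271.6] ctr [[639.5  22.5]] circ ((641.5225830078125, 22.981367111206055), 9.559956550598145)
271 [ 83.4 208.1] ctr [[ 617.5 -200.1]] circ ((616.71142578125, -200.01348876953125), 14.2730073928833)
t 24.55 pose [617.6  71.7 292.5] -3.082 -> move [ 0.0154 -0.2753  0.0775] -0.0022
[642.66293691  21.31302593] [array([494.72818889,  64.25846024]), array([556.60983013,  68.08762174]), array([618.49147137,  71.91678324])] [679.37502162  75.68418407]
```

View pics/w6.png

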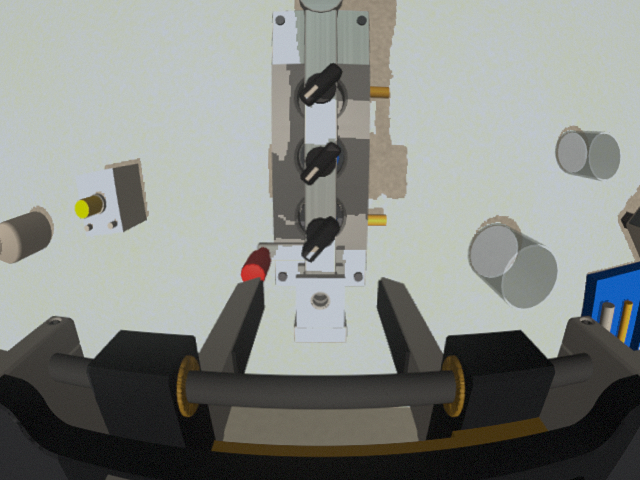

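Bar is shut, with the lug in the fork. Fork hole is at (320,300), the knobs at (321,86), (321,161) and (320,236), and the pin at (89,206). The knob wings are already at about 0.7–0.8 rad.

Run:
```python
from h import *
c=dict(np.load('w6.npz')); H,S,V=hsv(c); W=wcloud(c); Z=W[...,2]
sub=np.zeros_like(V,bool); sub[285:315,305:337]=1
print(Z[300,316:326].round(0), V[290:312,320])
m=sub&((Z<162)|(V<150)); blob(c,m,166,10)
```

```text
[151. 151. 151. 150. 152. 151. 152. 151. 151. 152.] [206 193 167 148 135 119  83  84  85  81  99 127 129 100  82  84 114 164
 184 188 202 206]
185 [319.6 299.7] ctr [[678.6  76.7]] circ ((679.1369018554688, 76.3940658569336), 7.993991374969482)
```

move_arm(moves=[[0.0154, -0.2753, 0, 0], [0.0154, -0.2753, 0, 0], [0.0154, -0.2753, 0, 0], [0.0154, -0.2753, 0, 0], [0.0154, -0.2753, 0, 0], [0.0154, -0.2753, 0, 0], [0.0154, -0.2753, 0.04, 0], [0.0154, -0.2753, 0.0775, 0], [0.0154, -0.2753, 0.0775, 0], [0.0154, -0.2753, 0.0775, 0]])

```text
clock: 25.55
eef_pos: [619.5, -204.1, 216.5]
eef_rot: [3.142, -0.0, -3.082]
wrist_force: [1.0, 0.1, 0.8]
finger_gap: 60.1
finger_force: 0.0
```

Run:
```python
from h import *
c=cam('wrist'); H,S,V=hsv(c); Z=wcloud(c)[...,2]
m=(H>20)&(H<35)&(S>120)&(Z>105)&(Z<118); blob(c,m,108)
go(618.6,-204,80.5,CY+np.pi)
```

```text
580 [319.  237.5] ctr [[ 617.7 -203.6]] circ ((617.87109375, -203.5503387451172), 11.500615119934082)
t 25.6 pose [ 620.  -204.2  217.8] -3.0812 -> move [0.0016 0.0005 0.1373] -0.0014
```

move_arm(moves=[[0.0013, 0.001, 0.05, 0], [0.0013, 0.001, 0.09, 0], [0.0013, 0.001, 0.12, 0], [0.0013, 0.001, 0.137, 0], [0.0013, 0.001, 0.137, 0], [0.0013, 0.001, 0.137, 0]])

```text
clock: 26.2
eef_pos: [619.1, -203.6, 80.9]
eef_rot: [-3.14, 0.003, -3.081]
wrist_force: [-0.6, 0.4, 0.5]
finger_gap: 59.9
finger_force: 0.0
```

Run:
```python
from h import *
go(618.8,-204.4,80.5,CY+np.pi)
```

```text
t 26.2 pose [ 619.1 -203.6   80.9] -3.0806 -> move [ 0.0004 -0.0008  0.0004] -0.0008
```

move_arm(moves=[[0, -0.0005, 0, 0], [0, -0.0005, 0, 0], [0, -0.0005, 0, 0], [0, -0.0005, 0, 0], [0, -0.0005, 0, 0], [0, -0.0005, 0, 0], [0, -0.0005, 0, 0], [0, -0.0005, 0, 0], [0, -0.0005, 0, 0], [0, -0.0005, 0, 0]], jaw=0.01, squeeze=25)

```text
clock: 27.2
eef_pos: [618.1, -203.9, 78.7]
eef_rot: [-3.141, 0.0, -3.08]
wrist_force: [-1.0, 0.0, 4.0]
finger_gap: 22.0
finger_force: 25.0
```

Run:
```python
from h import *
c=cam('wrist'); H,S,V=hsv(c); Z=wcloud(c)[...,2]
m=(H>20)&(H<35)&(S>120)&(Z>105)&(Z<118); blob(c,m,108)
go(679.6,75.7,260,CY+np.pi)
```

```text
1759 [320.3 318.4] ctr [[ 617.2 -202.4]] circ ((617.5265502929688, -202.34149169921875), 11.91942310333252)
t 27.25 pose [ 618.1 -203.9   78.7] -3.0804 -> move [-0.0785  0.2753 -0.1813] -0.0006
```

move_arm(moves=[[0, 0, -0.02, 0], [0, 0, -0.06, 0], [0, 0, -0.1, 0], [0, 0, -0.14, 0], [0, 0, -0.181, 0], [-0.0783, 0.2753, -0.181, 0], [-0.0783, 0.2753, -0.181, 0], [-0.0783, 0.2753, -0.181, 0], [-0.0783, 0.2753, -0.181, 0], [-0.0783, 0.2753, -0.181, 0], [-0.0783, 0.2753, -0.181, 0], [-0.0783, 0.2753, -0.181, 0]])

```text
clock: 28.45
eef_pos: [679.3, 80.6, 258.3]
eef_rot: [3.141, -0.001, -3.075]
wrist_force: [0.1, 0.3, -0.8]
finger_gap: 22.3
finger_force: 25.0
```

move_arm(moves=[[0, 0, 0, 0], [0, 0, 0, 0], [0, 0, 0, 0]])

```text
clock: 28.75
eef_pos: [679.3, 74.5, 259.6]
eef_rot: [-3.142, -0.0, -3.082]
wrist_force: [0.3, -1.2, 0.3]
finger_gap: 22.4
finger_force: 25.0
```

Run:
```python
from h import *
c=cam('wrist'); cv2.imwrite('pics/w7.png',c['frame'][120:440,160:480]); c2=cam('scene'); f=c2['frame'][150:330,230:420]
cv2.imwrite('pics/s7.png',cv2.resize(f,None,fx=3,fy=3))
go(679.3,75.7,246,CY+np.pi); print(manip.read_state()['finger_gap'])
```

```text
t 28.85 pose [679.3  74.7 259.7] -3.0817 -> move [-0.0001  0.001   0.0137] -0.0019
22.490426553037832
```

View pics/s7.png

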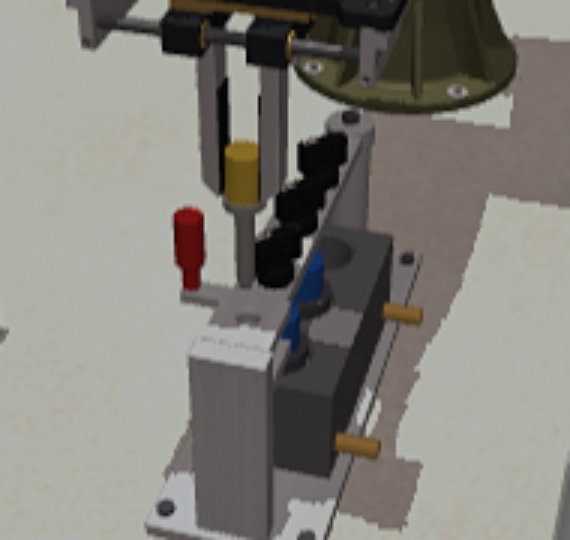

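The pin hangs upright at (240,240) in the crop, over the fork hole. I'll lower it with force checks.

move_arm(moves=[[0, 0.001, 0.01, 0], [0, 0.001, 0.02, 0], [0, 0.001, 0.024, 0], [0, 0.001, 0.028, 0], [0, 0.001, 0.032, 0], [0, 0.001, 0.034, 0], [0, 0.001, 0.034, 0]])

```text
clock: 29.55
eef_pos: [679.2, 76.5, 225.3]
eef_rot: [-3.141, -0.0, -3.081]
wrist_force: [-0.8, -1.1, -0.9]
finger_gap: 22.7
finger_force: 25.0
```

move_arm(moves=[[0, -0.0005, 0.005, 0], [0, -0.0005, 0.01, 0], [0, -0.0005, 0.015, 0], [0, -0.0005, 0.02, 0], [0, -0.0005, 0.02, 0]])

```text
clock: 30.05
eef_pos: [679.1, 76.3, 204.4]
eef_rot: [3.142, -0.001, -3.08]
wrist_force: [-0.2, -1.3, -0.6]
finger_gap: 22.4
finger_force: 25.0
```

move_arm(moves=[[0, 0, 0.005, 0], [0, 0, 0.01, 0], [0, 0, 0.015, 0], [0, 0, 0.02, 0], [0, 0, 0.024, 0], [0, 0, 0.027, 0], [0, 0, 0.029, 0], [0, 0, 0.03, 0]])

```text
clock: 30.85
eef_pos: [679.3, 76.2, 175.4]
eef_rot: [-3.141, -0.0, -3.08]
wrist_force: [-1.7, -1.5, 0.1]
finger_gap: 21.9
finger_force: 25.0
```

move_arm(moves=[[0, 0, 0.001, 0], [0, 0, 0.0015, 0], [0, 0, 0.0015, 0]])

```text
clock: 31.15
eef_pos: [679.4, 76.2, 174.7]
eef_rot: [-3.142, 0.001, -3.08]
wrist_force: [-3.8, -2.3, 4.6]
finger_gap: 22.8
finger_force: 25.0
```

move_arm(moves=[[0, 0, 0, 0], [0, 0, 0, 0], [0, 0, 0, 0], [0, 0, -0.04, 0], [0, 0, -0.08, 0], [0, 0, -0.1, 0], [0, 0, -0.1, 0]], jaw=0.05)

```text
clock: 31.85
eef_pos: [680.1, 76.4, 277.5]
eef_rot: [3.141, 0.006, -3.08]
wrist_force: [0.2, 0.5, 0.2]
finger_gap: 50.2
finger_force: 0.0
```

Run:
```python
from h import *
c=cam('wrist'); H,S,V=hsv(c); W=wcloud(c); Z=W[...,2]
m=(H>20)&(H<35)&(S>120)&(Z>190)&(Z<215); print(np.percentile(Z[m],[10,50,90])); blob(c,m,204)
c2=cam('scene'); f=c2['frame'][150:330,230:420]
cv2.imwrite('pics/s8.png',cv2.resize(f,None,fx=3,fy=3))
k=cell(214,0); go(k[0],k[1],235,CY-0.715+np.pi)
```

```text
[198.50086959 204.79056789 205.79379296]
838 [319.8 248.4] ctr [[677.4  77.6]] circ ((677.2450561523438, 77.35084533691406), 12.924722671508789)
t 31.95 pose [679.2  76.3 273. ] -3.0803 -> move [ 0.0608 -0.0007  0.038 ] 0.7145
```

View pics/s8.png

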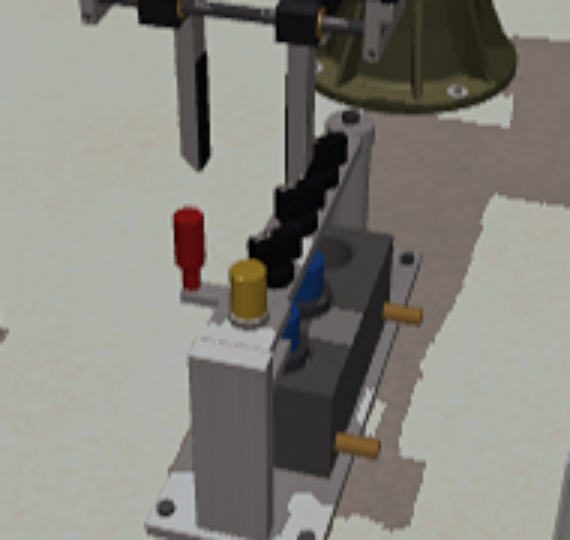

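Pin collar sits on the fork (249,318). Now knob 2.

move_arm(moves=[[0.0608, -0.0007, 0.0, 0.714], [0.0608, -0.0007, 0.0, 0.714], [0.0608, -0.0007, 0.0, 0.714], [0.0608, -0.0007, 0.0, 0.714], [0.0608, -0.0007, 0.02, 0.714], [0.0608, -0.0007, 0.038, 0.714], [0.0608, -0.0007, 0.038, 0.714], [0.0608, -0.0007, 0.038, 0.714]], jaw=0.036)

```text
clock: 32.75
eef_pos: [618.4, 71.8, 235.3]
eef_rot: [-3.14, -0.001, 2.489]
wrist_force: [0.3, 0.3, -1.1]
finger_gap: 35.8
finger_force: 0.0
```

```bash
cat > kn.py <<'E'
from h import *
import sys
i=int(sys.argv[1]); kz=float(sys.argv[2]); ang=float(sys.argv[3])
k=cell(90+62*i,0); go(k[0],k[1],kz,CY-ang+np.pi); s=manip.read_state(); print(s['wrist_force'].round(1),s['moment'].round(2),s['finger_gap'])
E
python3 kn.py 2 168 0.715
```

```text
t 32.75 pose [618.4  71.8 235.3] 2.4893 -> move [-0.0001  0.0002  0.0673] 0.0009
[ 0.3  0.3 -1.1] [ 0.02 -0.    0.01] 35.80283413838598
```

move_arm(moves=[[0, 0, 0.03, 0], [0, 0, 0.05, 0], [0, 0, 0.063, 0], [0, 0, 0.067, 0], [0, 0, 0.067, 0], [0, 0, 0.067, 0]])

```text
clock: 33.35
eef_pos: [619.1, 71.9, 170.2]
eef_rot: [3.141, 0.001, 2.489]
wrist_force: [0.6, -0.4, 0.3]
finger_gap: 35.7
finger_force: 0.0
```

move_arm(moves=[[0, 0, 0, 0], [0, 0, 0, 0], [0, 0, 0, 0], [0, 0, 0, 0], [0, 0, 0, 0], [0, 0, 0, 0]], jaw=0.004, squeeze=20)

```text
clock: 33.95
eef_pos: [618.6, 71.8, 169.3]
eef_rot: [-3.142, 0.0, 2.489]
wrist_force: [-2.6, -0.5, 4.4]
finger_gap: 11.9
finger_force: 20.0
```

move_arm(moves=[[0, 0, 0, 0.15], [0, 0, 0, 0.3], [0, 0, 0, 0.45], [0, 0, 0, 0.6], [0, 0, 0, 0.75], [0, 0, 0, 0.9], [0, 0, 0, 1.05], [0, 0, 0, 1.2], [0, 0, 0, 1.35], [0, 0, 0, 1.48], [0, 0, 0, 1.6], [0, 0, 0, 1.6]])

```text
clock: 35.15
eef_pos: [618.6, 71.8, 169.3]
eef_rot: [3.142, 0.0, 0.887]
wrist_force: [-4.0, -0.6, 4.6]
finger_gap: 11.8
finger_force: 20.0
```

```bash
python3 kn.py 2 168 2.4
```

```text
t 35.15 pose [618.6  71.8 169.3] 0.8868 -> move [ 0.0001 -0.0001  0.0013] 0.0834
[-4.  -0.6  4.6] [-0.19  0.89 -0.09] 11.765831597028804
```

move_arm(moves=[[0, 0, 0, 0.05], [0, 0, 0, 0.09], [0, 0, 0, 0.12], [0, 0, 0, 0.12]])

```text
clock: 35.55
eef_pos: [618.6, 71.7, 169.3]
eef_rot: [3.141, 0.0, 0.772]
wrist_force: [-4.5, -0.5, 5.7]
finger_gap: 12.1
finger_force: 20.1
```

```bash
python3 kn.py 2 168 2.4
```

```text
t 35.55 pose [618.6  71.7 169.3] 0.7722 -> move [ 0.0001 -0.0002  0.0013] -0.0312
[-4.5 -0.5  5.7] [-0.25  0.93  0.25] 12.064249409478021
```

At the stop (moment up to 0.25 N m). Release and go to knob 1.

move_arm(moves=[[0, 0, 0, 0], [0, 0, 0, 0], [0, 0, 0, 0], [0, 0, -0.04, 0], [0, 0, -0.066, 0], [0, 0, -0.066, 0], [0, 0, -0.066, 0]], jaw=0.036)

```text
clock: 36.25
eef_pos: [618.7, 71.8, 234.8]
eef_rot: [3.141, -0.0, 0.769]
wrist_force: [0.1, 0.1, -1.2]
finger_gap: 35.7
finger_force: 0.0
```

```bash
python3 kn.py 1 235 0.715
```

```text
t 36.25 pose [618.7  71.8 234.8] 0.7694 -> move [-0.0472 -0.0405 -0.0002] -1.719
[ 0.1  0.1 -1.2] [-0.07  0.13 -0.01] 35.706701013097515
```

move_arm(moves=[[-0.047, -0.0405, 0, -1.719], [-0.047, -0.0405, 0, -1.719], [-0.047, -0.0405, 0, -1.719], [-0.047, -0.0405, 0, -1.719], [-0.047, -0.0405, 0, -1.719], [-0.047, -0.0405, 0, -1.719], [-0.047, -0.0405, 0, -1.719], [-0.047, -0.0405, 0, -1.719], [-0.047, -0.0405, 0, -1.719], [-0.047, -0.0405, 0, -1.719], [-0.047, -0.0405, 0, -1.719], [-0.047, -0.0405, 0, -1.719]])

```text
clock: 37.45
eef_pos: [556.3, 68.2, 233.4]
eef_rot: [-3.14, -0.002, 2.494]
wrist_force: [-0.0, -0.4, -0.1]
finger_gap: 36.0
finger_force: 0.0
```

move_arm(moves=[[0, 0, 0, 0], [0, 0, 0, 0]])

```text
clock: 37.65
eef_pos: [556.5, 68.2, 234.1]
eef_rot: [-3.141, -0.001, 2.486]
wrist_force: [-0.3, 0.6, 0.3]
finger_gap: 36.1
finger_force: 0.0
```

```bash
python3 kn.py 1 169 0.71
```

```text
t 37.65 pose [556.5  68.2 234.1] 2.4856 -> move [-0.0003  0.0001  0.0651] -0.0078
[-0.3  0.6  0.3] [-0.01  0.06  0.06] 36.06781406462127
```

move_arm(moves=[[0, 0, 0.03, 0], [0, 0, 0.05, 0], [0, 0, 0.061, 0], [0, 0, 0.065, 0], [0, 0, 0.065, 0], [0, 0, 0.065, 0]])

```text
clock: 38.25
eef_pos: [557.1, 68.2, 170.9]
eef_rot: [3.141, 0.001, 2.487]
wrist_force: [0.6, -0.4, -0.2]
finger_gap: 35.8
finger_force: 0.0
```

move_arm(moves=[[0, 0, 0, 0], [0, 0, 0, 0], [0, 0, 0, 0], [0, 0, 0, 0], [0, 0, 0, 0], [0, 0, 0, 0]], jaw=0.004)

```text
clock: 38.85
eef_pos: [556.6, 68.2, 170.3]
eef_rot: [-3.142, 0.0, 2.488]
wrist_force: [-3.3, 0.0, 3.7]
finger_gap: 12.1
finger_force: 20.0
```

move_arm(moves=[[0, 0, 0, 0.15], [0, 0, 0, 0.3], [0, 0, 0, 0.45], [0, 0, 0, 0.6], [0, 0, 0, 0.75], [0, 0, 0, 0.9], [0, 0, 0, 1.05], [0, 0, 0, 1.2], [0, 0, 0, 1.35], [0, 0, 0, 1.48], [0, 0, 0, 1.6], [0, 0, 0, 1.6]])

```text
clock: 40.05
eef_pos: [556.7, 68.2, 170.2]
eef_rot: [3.141, -0.0, 0.886]
wrist_force: [-3.0, -0.1, 5.3]
finger_gap: 11.6
finger_force: 20.0
```

move_arm(moves=[[0, 0, 0, 0.05], [0, 0, 0, 0.09], [0, 0, 0, 0.12], [0, 0, 0, 0.12]])

```text
clock: 40.45
eef_pos: [556.7, 68.1, 170.3]
eef_rot: [3.141, 0.0, 0.771]
wrist_force: [-2.8, -1.6, 5.2]
finger_gap: 12.4
finger_force: 20.3
```

```bash
python3 kn.py 1 169 2.4
```

```text
t 40.45 pose [556.7  68.1 170.3] 0.7712 -> move [-0.0001 -0.0001  0.0013] -0.0321
[-2.8 -1.6  5.2] [-0.41  0.73  0.38] 12.355372331366109
```

move_arm(moves=[[0, 0, 0, 0], [0, 0, 0, 0], [0, 0, 0, 0], [0, 0, -0.04, 0], [0, 0, -0.066, 0], [0, 0, -0.066, 0], [0, 0, -0.066, 0]], jaw=0.036)

```text
clock: 41.15
eef_pos: [556.7, 68.3, 235.8]
eef_rot: [3.141, -0.0, 0.768]
wrist_force: [-0.2, -0.3, -0.9]
finger_gap: 36.1
finger_force: 0.0
```

```bash
python3 kn.py 0 235 0.77
```

```text
t 41.15 pose [556.7  68.3 235.8] 0.7685 -> move [-0.0474 -0.0402  0.0008] -1.6649
[-0.2 -0.3 -0.9] [-0.01  0.16 -0.01] 36.08511275302556
```

move_arm(moves=[[-0.0474, -0.0402, 0, -1.665], [-0.0474, -0.0402, 0, -1.665], [-0.0474, -0.0402, 0, -1.665], [-0.0474, -0.0402, 0, -1.665], [-0.0474, -0.0402, 0, -1.665], [-0.0474, -0.0402, 0, -1.665], [-0.0474, -0.0402, 0, -1.665], [-0.0474, -0.0402, 0, -1.665], [-0.0474, -0.0402, 0, -1.665], [-0.0474, -0.0402, 0, -1.665], [-0.0474, -0.0402, 0, -1.665], [-0.0474, -0.0402, 0, -1.665]])

```text
clock: 42.35
eef_pos: [494.3, 64.2, 234.8]
eef_rot: [-3.14, -0.001, 2.436]
wrist_force: [-0.1, 0.1, -0.3]
finger_gap: 36.0
finger_force: 0.0
```

move_arm(moves=[[0, 0, 0, 0], [0, 0, 0, 0]])

```text
clock: 42.55
eef_pos: [494.5, 64.2, 235.5]
eef_rot: [-3.141, -0.001, 2.429]
wrist_force: [0.7, 0.5, 0.3]
finger_gap: 36.1
finger_force: 0.0
```

```bash
python3 kn.py 0 169 0.77
```

```text
t 42.55 pose [494.5  64.2 235.5] 2.4295 -> move [-0.0002  0.0002  0.0665] -0.0039
[0.7 0.5 0.3] [-0.01  0.02 -0.03] 36.09057278971145
```

move_arm(moves=[[0, 0, 0.03, 0], [0, 0, 0.05, 0], [0, 0, 0.061, 0], [0, 0, 0.0655, 0], [0, 0, 0.0655, 0], [0, 0, 0.0655, 0]])

```text
clock: 43.15
eef_pos: [495.1, 64.3, 171.4]
eef_rot: [3.141, 0.001, 2.432]
wrist_force: [-0.3, -0.7, 0.6]
finger_gap: 36.5
finger_force: 0.0
```

move_arm(moves=[[0, 0, 0, 0], [0, 0, 0, 0], [0, 0, 0, 0], [0, 0, 0, 0], [0, 0, 0, 0], [0, 0, 0, 0]], jaw=0.004)

```text
clock: 43.75
eef_pos: [494.7, 64.2, 170.8]
eef_rot: [3.141, 0.0, 2.433]
wrist_force: [-2.1, -0.3, 3.3]
finger_gap: 12.1
finger_force: 20.0
```

move_arm(moves=[[0, 0, 0, 0.15], [0, 0, 0, 0.3], [0, 0, 0, 0.45], [0, 0, 0, 0.6], [0, 0, 0, 0.75], [0, 0, 0, 0.9], [0, 0, 0, 1.05], [0, 0, 0, 1.2], [0, 0, 0, 1.35], [0, 0, 0, 1.45], [0, 0, 0, 1.55], [0, 0, 0, 1.55]])

```text
clock: 44.95
eef_pos: [494.8, 64.2, 170.7]
eef_rot: [3.141, -0.0, 0.881]
wrist_force: [-0.7, -0.2, 4.0]
finger_gap: 11.9
finger_force: 20.0
```

move_arm(moves=[[0, 0, 0, 0.05], [0, 0, 0, 0.09], [0, 0, 0, 0.12], [0, 0, 0, 0.12]])

```text
clock: 45.35
eef_pos: [494.9, 64.1, 170.7]
eef_rot: [3.141, -0.0, 0.764]
wrist_force: [-0.2, -1.2, 4.5]
finger_gap: 12.1
finger_force: 20.3
```

```bash
python3 kn.py 0 169 2.4
```

```text
t 45.35 pose [494.9  64.1 170.7] 0.7642 -> move [-0.     -0.0002  0.0017] -0.0392
[-0.2 -1.2  4.5] [-0.51  0.21  0.35] 12.109242153541032
```

Now release, rise well clear and turn back to check everything.

move_arm(moves=[[0, 0, 0, 0], [0, 0, 0, 0], [0, 0, 0, 0], [0, 0, -0.04, 0], [0, 0, -0.08, 0], [0, 0, -0.12, 0], [0, 0, -0.15, 0], [0, 0, -0.15, 0], [0, 0, -0.15, 0]], jaw=0.05)

```text
clock: 46.25
eef_pos: [494.6, 64.3, 320.1]
eef_rot: [-3.141, 0.0, 0.763]
wrist_force: [-0.2, -0.2, -0.1]
finger_gap: 49.9
finger_force: 0.0
```

Run:
```python
from h import *
c=cam('wrist'); H,S,V=hsv(c); W=wcloud(c); Z=W[...,2]
cv2.imwrite('pics/w9.png',c['frame'])
m=(Z>185)&(Z<195)&(V<70)&(W[...,0]>450)&(W[...,0]<660)&(W[...,1]>20)&(W[...,1]<120)
k,l,s,ce=cv2.connectedComponentsWithStats(m.astype(np.uint8))
for i in range(1,k):
    if s[i,4]>60:
        v,u=np.nonzero(l==i); p=wray(c,np.c_[u,v],190).astype(np.float32); r=cv2.minAreaRect(p); a=r[2]+(0 if r[1][0]>r[1][1] else 90)
        print('knob',np.round(r[0]),r[1],a,'joint',(CY-np.deg2rad(a))%np.pi)
m=(H>20)&(H<35)&(S>120)&(Z>190)&(Z<215); blob(c,m,204)
```

```text
knob [617.  74.] (35.96495056152344, 12.538812637329102) 46.4378662109375 joint 2.3928989906083102
knob [556.  70.] (36.54396057128906, 11.956440925598145) 44.84669494628906 joint 2.4206701681395475
knob [495.  66.] (37.673336029052734, 11.514044761657715) 46.74741744995117 joint 2.3874963022838935
613 [462.4  71.9] ctr [[676.5  78.7]] circ ((676.4913940429688, 78.58856964111328), 13.826712608337402)
```

View pics/w9.png

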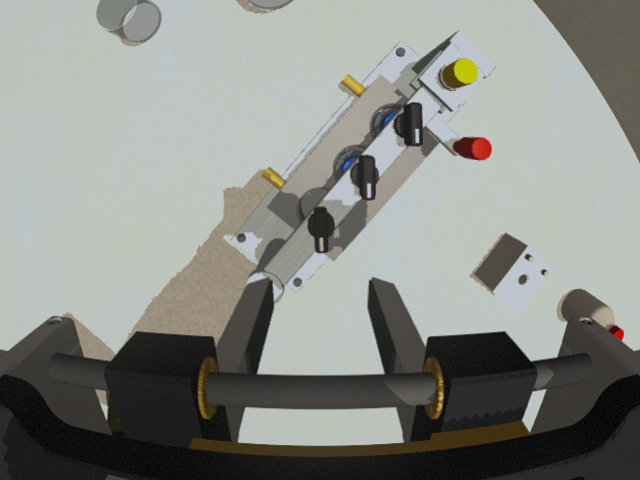

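The knobs read 2.39, 2.42 and 2.39 rad. The pin is seated at (462,72), the bar is shut, the cartridges are in wells 1 and 2, and the gripper is clear.

```bash
python3 -c "
from cell import manip
print(manip.sign_off())"
```

```text
the job is handed in; nothing more can be done
None
```

I handed the job in at about 46 s; the system returned no verdict. By the last camera and force checks, both cartridges present are home in wells 1 and 2, the bar is shut and pinned, and all three knobs are at their end stops (about 2.4 rad); the beakers and wash bottle were never touched.

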